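# Pool the sample jars, press their caps and stack the empty trays

## Task

Move the sample jars out of the two blue trays until all four wells of the white press tray hold a jar, standing any jars left over in the small grey tray. With the white tray full, pull the press's red handle all the way down to seat the caps, then ease it back up slowly until it is fully open, never letting it fly back. Stack the two empty blue trays squarely one on the other in the middle of the black mat, lined up with it, and knock over neither the wash bottle nor the beaker.

Things in the scene. Friction and masses are not known exactly. Their poses are not given: they have to be found in the camera images.
- jar0_center (a point): capped amber glass jar, a cylinder 38 mm in diameter and 66 mm tall (amber body 52 mm, green cap 35 mm in diameter above it), about 80 g; this point is its centre, 33 mm above its underside, z along its axis. All jars are alike; starts in a well of one of the blue trays; may be absent.
- jar1_center (a point): capped amber glass jar, a cylinder 38 mm in diameter and 66 mm tall (amber body 52 mm, green cap 35 mm in diameter above it), about 80 g; this point is its centre, 33 mm above its underside, z along its axis. All jars are alike; starts in a well of one of the blue trays; may be absent.
- jar2_center (a point): capped amber glass jar, a cylinder 38 mm in diameter and 66 mm tall (amber body 52 mm, green cap 35 mm in diameter above it), about 80 g; this point is its centre, 33 mm above its underside, z along its axis. All jars are alike; starts in a well of one of the blue trays; may be absent.
- jar3_center (a point): capped amber glass jar, a cylinder 38 mm in diameter and 66 mm tall (amber body 52 mm, green cap 35 mm in diameter above it), about 80 g; this point is its centre, 33 mm above its underside, z along its axis. All jars are alike; starts in a well of one of the blue trays; may be absent.
- jar4_center (a point): capped amber glass jar, a cylinder 38 mm in diameter and 66 mm tall (amber body 52 mm, green cap 35 mm in diameter above it), about 80 g; this point is its centre, 33 mm above its underside, z along its axis. All jars are alike; starts in a well of one of the blue trays; may be absent.
- jar5_center (a point): capped amber glass jar, a cylinder 38 mm in diameter and 66 mm tall (amber body 52 mm, green cap 35 mm in diameter above it), about 80 g; this point is its centre, 33 mm above its underside, z along its axis. All jars are alike; starts in a well of one of the blue trays; may be absent.
- jar6_center (a point): capped amber glass jar, a cylinder 38 mm in diameter and 66 mm tall (amber body 52 mm, green cap 35 mm in diameter above it), about 80 g; this point is its centre, 33 mm above its underside, z along its axis. All jars are alike; starts in the white press tray; may be absent.
- jar7_center (a point): capped amber glass jar, a cylinder 38 mm in diameter and 66 mm tall (amber body 52 mm, green cap 35 mm in diameter above it), about 80 g; this point is its centre, 33 mm above its underside, z along its axis. All jars are alike; starts in the white press tray; may be absent.
- trayA_center (a point): blue plastic tray, 56 mm (its x) by 160 mm (its y) by 30 mm tall, about 160 g, open on top, with a row of three square wells along its y (48 mm wide inside, 52 mm apart, at y = -52, 0, +52 mm; walls and floor 4 mm). This point is the tray's centre, 15 mm above its underside. Light enough to lift when empty by its two long sides, 56 mm apart. The other blue tray stands flat on its rim when stacked. A standing jar's centre is 22 mm above this point.
- trayB_center (a point): blue plastic tray, 56 mm (its x) by 160 mm (its y) by 30 mm tall, about 160 g, open on top, with a row of three square wells along its y (48 mm wide inside, 52 mm apart, at y = -52, 0, +52 mm; walls and floor 4 mm). This point is the tray's centre, 15 mm above its underside. Light enough to lift when empty by its two long sides, 56 mm apart. The other blue tray stands flat on its rim when stacked. A standing jar's centre is 22 mm above this point.
- mat: flat black mat with a yellow border, 100 mm (x) by 200 mm (y) and 2 mm thick, fixed to the bench: where empty trays are stacked, their length along its y. Origin: centre of its underside (on the bench).
- white0 (a point): place 0 of the four wells of the white press tray (row along the press's y, 52 mm apart, each 48 mm square inside, tray rim 42 mm above the bench, walls 4 mm): where the centre of a seated jar lies, 49 mm above the bench. x and y are the press's axes. The grey press base is 170 mm (x) by 226 mm (y), reaching from 70 mm before the row to 100 mm beyond it.
- white1 (a point): place 1 of the four wells of the white press tray (row along the press's y, 52 mm apart, each 48 mm square inside, tray rim 42 mm above the bench, walls 4 mm): where the centre of a seated jar lies, 49 mm above the bench. x and y are the press's axes. The grey press base is 170 mm (x) by 226 mm (y), reaching from 70 mm before the row to 100 mm beyond it.
- white2 (a point): place 2 of the four wells of the white press tray (row along the press's y, 52 mm apart, each 48 mm square inside, tray rim 42 mm above the bench, walls 4 mm): where the centre of a seated jar lies, 49 mm above the bench. x and y are the press's axes. The grey press base is 170 mm (x) by 226 mm (y), reaching from 70 mm before the row to 100 mm beyond it.
- white3 (a point): place 3 of the four wells of the white press tray (row along the press's y, 52 mm apart, each 48 mm square inside, tray rim 42 mm above the bench, walls 4 mm): where the centre of a seated jar lies, 49 mm above the bench. x and y are the press's axes. The grey press base is 170 mm (x) by 226 mm (y), reaching from 70 mm before the row to 100 mm beyond it.
- grey0 (a point): place 0 of the two wells of the fixed grey overflow tray (56 mm in x, 108 mm in y, 30 mm tall; wells 48 mm square inside, 52 mm apart along its y): where the centre of a seated jar lies, 37 mm above the bench.
- grey1 (a point): place 1 of the two wells of the fixed grey overflow tray (56 mm in x, 108 mm in y, 30 mm tall; wells 48 mm square inside, 52 mm apart along its y): where the centre of a seated jar lies, 37 mm above the bench.
- lever (a joint): the press lever: a blue plate that hinges about the press's y axis on posts beyond the white tray, with a red handle bar. 0 = fully open (leaning back 10 degrees past upright, leaving the tray free from above), 1.745 = fully down (plate level, just over the caps of seated jars). A spring opens it: about 2 N at the bar when open, 8 N when fully down; let go when down, it flies open.
- lever_bar (a point): middle of the red round handle bar of the lever, 16 mm in diameter, 130 mm long, parallel to the press's y, held at its two ends; 175 mm from the hinge axis and with a 35 mm gap to the edge of the plate, which is 190 mm wide (room for a finger on both sides of the bar). It moves on an arc about the hinge: about 26 cm above the bench when open, 9 cm when down, where it is on the robot's side of the tray.
- lever_hinge (a point): middle of the lever's hinge axis, on the press, 75 mm beyond the row of wells and 90 mm above the bench; x and y are the press's axes: y runs along the hinge, x from the robot's side to the hinge. Two posts 102 mm tall, at y = -104 and +104 mm, carry it.
- wash_bottle: bystander: white plastic wash bottle, 60 mm in diameter, 170 mm tall, beyond the press. Origin: centre of its underside, z up.
- beaker: bystander: glass beaker, 80 mm in diameter, 95 mm tall, beyond the press. Origin: centre of its underside, z up.

How it is judged:
On the way, in this order (a step that is already met when the one before it is completed fails the run):
1. all four wells of the white press tray hold an upright jar while the lever is open (((distance between jar0_center and white0 below 0.012 m and angle between jar0_center's own z axis and vertical below 0.15 rad) or (distance between jar1_center and white0 below 0.012 m and angle between jar1_center's own z axis and vertical below 0.15 rad) or (distance between jar2_center and white0 below 0.012 m and angle between jar2_center's own z axis and vertical below 0.15 rad) or (distance between jar3_center and white0 below 0.012 m and angle between jar3_center's own z axis and vertical below 0.15 rad) or (distance between jar4_center and white0 below 0.012 m and angle between jar4_center's own z axis and vertical below 0.15 rad) or (distance between jar5_center and white0 below 0.012 m and angle between jar5_center's own z axis and vertical below 0.15 rad) or (distance between jar6_center and white0 below 0.012 m and angle between jar6_center's own z axis and vertical below 0.15 rad) or (distance between jar7_center and white0 below 0.012 m and angle between jar7_center's own z axis and vertical below 0.15 rad)) and ((distance between jar0_center and white1 below 0.012 m and angle between jar0_center's own z axis and vertical below 0.15 rad) or (distance between jar1_center and white1 below 0.012 m and angle between jar1_center's own z axis and vertical below 0.15 rad) or (distance between jar2_center and white1 below 0.012 m and angle between jar2_center's own z axis and vertical below 0.15 rad) or (distance between jar3_center and white1 below 0.012 m and angle between jar3_center's own z axis and vertical below 0.15 rad) or (distance between jar4_center and white1 below 0.012 m and angle between jar4_center's own z axis and vertical below 0.15 rad) or (distance between jar5_center and white1 below 0.012 m and angle between jar5_center's own z axis and vertical below 0.15 rad) or (distance between jar6_center and white1 below 0.012 m and angle between jar6_center's own z axis and vertical below 0.15 rad) or (distance between jar7_center and white1 below 0.012 m and angle between jar7_center's own z axis and vertical below 0.15 rad)) and ((distance between jar0_center and white2 below 0.012 m and angle between jar0_center's own z axis and vertical below 0.15 rad) or (distance between jar1_center and white2 below 0.012 m and angle between jar1_center's own z axis and vertical below 0.15 rad) or (distance between jar2_center and white2 below 0.012 m and angle between jar2_center's own z axis and vertical below 0.15 rad) or (distance between jar3_center and white2 below 0.012 m and angle between jar3_center's own z axis and vertical below 0.15 rad) or (distance between jar4_center and white2 below 0.012 m and angle between jar4_center's own z axis and vertical below 0.15 rad) or (distance between jar5_center and white2 below 0.012 m and angle between jar5_center's own z axis and vertical below 0.15 rad) or (distance between jar6_center and white2 below 0.012 m and angle between jar6_center's own z axis and vertical below 0.15 rad) or (distance between jar7_center and white2 below 0.012 m and angle between jar7_center's own z axis and vertical below 0.15 rad)) and ((distance between jar0_center and white3 below 0.012 m and angle between jar0_center's own z axis and vertical below 0.15 rad) or (distance between jar1_center and white3 below 0.012 m and angle between jar1_center's own z axis and vertical below 0.15 rad) or (distance between jar2_center and white3 below 0.012 m and angle between jar2_center's own z axis and vertical below 0.15 rad) or (distance between jar3_center and white3 below 0.012 m and angle between jar3_center's own z axis and vertical below 0.15 rad) or (distance between jar4_center and white3 below 0.012 m and angle between jar4_center's own z axis and vertical below 0.15 rad) or (distance between jar5_center and white3 below 0.012 m and angle between jar5_center's own z axis and vertical below 0.15 rad) or (distance between jar6_center and white3 below 0.012 m and angle between jar6_center's own z axis and vertical below 0.15 rad) or (distance between jar7_center and white3 below 0.012 m and angle between jar7_center's own z axis and vertical below 0.15 rad)) and value of joint lever below 0.3 rad), for 0.2 s.
2. the lever is pulled fully down (over 1.68) with the white tray full (((distance between jar0_center and white0 below 0.012 m and angle between jar0_center's own z axis and vertical below 0.15 rad) or (distance between jar1_center and white0 below 0.012 m and angle between jar1_center's own z axis and vertical below 0.15 rad) or (distance between jar2_center and white0 below 0.012 m and angle between jar2_center's own z axis and vertical below 0.15 rad) or (distance between jar3_center and white0 below 0.012 m and angle between jar3_center's own z axis and vertical below 0.15 rad) or (distance between jar4_center and white0 below 0.012 m and angle between jar4_center's own z axis and vertical below 0.15 rad) or (distance between jar5_center and white0 below 0.012 m and angle between jar5_center's own z axis and vertical below 0.15 rad) or (distance between jar6_center and white0 below 0.012 m and angle between jar6_center's own z axis and vertical below 0.15 rad) or (distance between jar7_center and white0 below 0.012 m and angle between jar7_center's own z axis and vertical below 0.15 rad)) and ((distance between jar0_center and white1 below 0.012 m and angle between jar0_center's own z axis and vertical below 0.15 rad) or (distance between jar1_center and white1 below 0.012 m and angle between jar1_center's own z axis and vertical below 0.15 rad) or (distance between jar2_center and white1 below 0.012 m and angle between jar2_center's own z axis and vertical below 0.15 rad) or (distance between jar3_center and white1 below 0.012 m and angle between jar3_center's own z axis and vertical below 0.15 rad) or (distance between jar4_center and white1 below 0.012 m and angle between jar4_center's own z axis and vertical below 0.15 rad) or (distance between jar5_center and white1 below 0.012 m and angle between jar5_center's own z axis and vertical below 0.15 rad) or (distance between jar6_center and white1 below 0.012 m and angle between jar6_center's own z axis and vertical below 0.15 rad) or (distance between jar7_center and white1 below 0.012 m and angle between jar7_center's own z axis and vertical below 0.15 rad)) and ((distance between jar0_center and white2 below 0.012 m and angle between jar0_center's own z axis and vertical below 0.15 rad) or (distance between jar1_center and white2 below 0.012 m and angle between jar1_center's own z axis and vertical below 0.15 rad) or (distance between jar2_center and white2 below 0.012 m and angle between jar2_center's own z axis and vertical below 0.15 rad) or (distance between jar3_center and white2 below 0.012 m and angle between jar3_center's own z axis and vertical below 0.15 rad) or (distance between jar4_center and white2 below 0.012 m and angle between jar4_center's own z axis and vertical below 0.15 rad) or (distance between jar5_center and white2 below 0.012 m and angle between jar5_center's own z axis and vertical below 0.15 rad) or (distance between jar6_center and white2 below 0.012 m and angle between jar6_center's own z axis and vertical below 0.15 rad) or (distance between jar7_center and white2 below 0.012 m and angle between jar7_center's own z axis and vertical below 0.15 rad)) and ((distance between jar0_center and white3 below 0.012 m and angle between jar0_center's own z axis and vertical below 0.15 rad) or (distance between jar1_center and white3 below 0.012 m and angle between jar1_center's own z axis and vertical below 0.15 rad) or (distance between jar2_center and white3 below 0.012 m and angle between jar2_center's own z axis and vertical below 0.15 rad) or (distance between jar3_center and white3 below 0.012 m and angle between jar3_center's own z axis and vertical below 0.15 rad) or (distance between jar4_center and white3 below 0.012 m and angle between jar4_center's own z axis and vertical below 0.15 rad) or (distance between jar5_center and white3 below 0.012 m and angle between jar5_center's own z axis and vertical below 0.15 rad) or (distance between jar6_center and white3 below 0.012 m and angle between jar6_center's own z axis and vertical below 0.15 rad) or (distance between jar7_center and white3 below 0.012 m and angle between jar7_center's own z axis and vertical below 0.15 rad)) and value of joint lever above 1.68 rad), for 0.2 s.
3. the lever is back up (under 0.15) (value of joint lever below 0.15 rad), for 0.2 s.
At the end, for the whole second after the job is handed in: White wells full, every jar upright in a white or grey well (within 12 mm, 0.15 rad); blue trays level, at rest, stacked on the mat (within 25 mm of its centre, 18 mm of each other, 0.2 rad of its direction); lever open (under 0.15) (((distance between jar0_center and white0 below 0.012 m and angle between jar0_center's own z axis and vertical below 0.15 rad) or (distance between jar1_center and white0 below 0.012 m and angle between jar1_center's own z axis and vertical below 0.15 rad) or (distance between jar2_center and white0 below 0.012 m and angle between jar2_center's own z axis and vertical below 0.15 rad) or (distance between jar3_center and white0 below 0.012 m and angle between jar3_center's own z axis and vertical below 0.15 rad) or (distance between jar4_center and white0 below 0.012 m and angle between jar4_center's own z axis and vertical below 0.15 rad) or (distance between jar5_center and white0 below 0.012 m and angle between jar5_center's own z axis and vertical below 0.15 rad) or (distance between jar6_center and white0 below 0.012 m and angle between jar6_center's own z axis and vertical below 0.15 rad) or (distance between jar7_center and white0 below 0.012 m and angle between jar7_center's own z axis and vertical below 0.15 rad)) and ((distance between jar0_center and white1 below 0.012 m and angle between jar0_center's own z axis and vertical below 0.15 rad) or (distance between jar1_center and white1 below 0.012 m and angle between jar1_center's own z axis and vertical below 0.15 rad) or (distance between jar2_center and white1 below 0.012 m and angle between jar2_center's own z axis and vertical below 0.15 rad) or (distance between jar3_center and white1 below 0.012 m and angle between jar3_center's own z axis and vertical below 0.15 rad) or (distance between jar4_center and white1 below 0.012 m and angle between jar4_center's own z axis and vertical below 0.15 rad) or (distance between jar5_center and white1 below 0.012 m and angle between jar5_center's own z axis and vertical below 0.15 rad) or (distance between jar6_center and white1 below 0.012 m and angle between jar6_center's own z axis and vertical below 0.15 rad) or (distance between jar7_center and white1 below 0.012 m and angle between jar7_center's own z axis and vertical below 0.15 rad)) and ((distance between jar0_center and white2 below 0.012 m and angle between jar0_center's own z axis and vertical below 0.15 rad) or (distance between jar1_center and white2 below 0.012 m and angle between jar1_center's own z axis and vertical below 0.15 rad) or (distance between jar2_center and white2 below 0.012 m and angle between jar2_center's own z axis and vertical below 0.15 rad) or (distance between jar3_center and white2 below 0.012 m and angle between jar3_center's own z axis and vertical below 0.15 rad) or (distance between jar4_center and white2 below 0.012 m and angle between jar4_center's own z axis and vertical below 0.15 rad) or (distance between jar5_center and white2 below 0.012 m and angle between jar5_center's own z axis and vertical below 0.15 rad) or (distance between jar6_center and white2 below 0.012 m and angle between jar6_center's own z axis and vertical below 0.15 rad) or (distance between jar7_center and white2 below 0.012 m and angle between jar7_center's own z axis and vertical below 0.15 rad)) and ((distance between jar0_center and white3 below 0.012 m and angle between jar0_center's own z axis and vertical below 0.15 rad) or (distance between jar1_center and white3 below 0.012 m and angle between jar1_center's own z axis and vertical below 0.15 rad) or (distance between jar2_center and white3 below 0.012 m and angle between jar2_center's own z axis and vertical below 0.15 rad) or (distance between jar3_center and white3 below 0.012 m and angle between jar3_center's own z axis and vertical below 0.15 rad) or (distance between jar4_center and white3 below 0.012 m and angle between jar4_center's own z axis and vertical below 0.15 rad) or (distance between jar5_center and white3 below 0.012 m and angle between jar5_center's own z axis and vertical below 0.15 rad) or (distance between jar6_center and white3 below 0.012 m and angle between jar6_center's own z axis and vertical below 0.15 rad) or (distance between jar7_center and white3 below 0.012 m and angle between jar7_center's own z axis and vertical below 0.15 rad)) and ((distance between jar0_center and white0 below 0.012 m and angle between jar0_center's own z axis and vertical below 0.15 rad) or (distance between jar0_center and white1 below 0.012 m and angle between jar0_center's own z axis and vertical below 0.15 rad) or (distance between jar0_center and white2 below 0.012 m and angle between jar0_center's own z axis and vertical below 0.15 rad) or (distance between jar0_center and white3 below 0.012 m and angle between jar0_center's own z axis and vertical below 0.15 rad) or (distance between jar0_center and grey0 below 0.012 m and angle between jar0_center's own z axis and vertical below 0.15 rad) or (distance between jar0_center and grey1 below 0.012 m and angle between jar0_center's own z axis and vertical below 0.15 rad)) and ((distance between jar1_center and white0 below 0.012 m and angle between jar1_center's own z axis and vertical below 0.15 rad) or (distance between jar1_center and white1 below 0.012 m and angle between jar1_center's own z axis and vertical below 0.15 rad) or (distance between jar1_center and white2 below 0.012 m and angle between jar1_center's own z axis and vertical below 0.15 rad) or (distance between jar1_center and white3 below 0.012 m and angle between jar1_center's own z axis and vertical below 0.15 rad) or (distance between jar1_center and grey0 below 0.012 m and angle between jar1_center's own z axis and vertical below 0.15 rad) or (distance between jar1_center and grey1 below 0.012 m and angle between jar1_center's own z axis and vertical below 0.15 rad)) and ((distance between jar2_center and white0 below 0.012 m and angle between jar2_center's own z axis and vertical below 0.15 rad) or (distance between jar2_center and white1 below 0.012 m and angle between jar2_center's own z axis and vertical below 0.15 rad) or (distance between jar2_center and white2 below 0.012 m and angle between jar2_center's own z axis and vertical below 0.15 rad) or (distance between jar2_center and white3 below 0.012 m and angle between jar2_center's own z axis and vertical below 0.15 rad) or (distance between jar2_center and grey0 below 0.012 m and angle between jar2_center's own z axis and vertical below 0.15 rad) or (distance between jar2_center and grey1 below 0.012 m and angle between jar2_center's own z axis and vertical below 0.15 rad)) and ((distance between jar3_center and white0 below 0.012 m and angle between jar3_center's own z axis and vertical below 0.15 rad) or (distance between jar3_center and white1 below 0.012 m and angle between jar3_center's own z axis and vertical below 0.15 rad) or (distance between jar3_center and white2 below 0.012 m and angle between jar3_center's own z axis and vertical below 0.15 rad) or (distance between jar3_center and white3 below 0.012 m and angle between jar3_center's own z axis and vertical below 0.15 rad) or (distance between jar3_center and grey0 below 0.012 m and angle between jar3_center's own z axis and vertical below 0.15 rad) or (distance between jar3_center and grey1 below 0.012 m and angle between jar3_center's own z axis and vertical below 0.15 rad)) and ((distance between jar4_center and white0 below 0.012 m and angle between jar4_center's own z axis and vertical below 0.15 rad) or (distance between jar4_center and white1 below 0.012 m and angle between jar4_center's own z axis and vertical below 0.15 rad) or (distance between jar4_center and white2 below 0.012 m and angle between jar4_center's own z axis and vertical below 0.15 rad) or (distance between jar4_center and white3 below 0.012 m and angle between jar4_center's own z axis and vertical below 0.15 rad) or (distance between jar4_center and grey0 below 0.012 m and angle between jar4_center's own z axis and vertical below 0.15 rad) or (distance between jar4_center and grey1 below 0.012 m and angle between jar4_center's own z axis and vertical below 0.15 rad)) and ((distance between jar5_center and white0 below 0.012 m and angle between jar5_center's own z axis and vertical below 0.15 rad) or (distance between jar5_center and white1 below 0.012 m and angle between jar5_center's own z axis and vertical below 0.15 rad) or (distance between jar5_center and white2 below 0.012 m and angle between jar5_center's own z axis and vertical below 0.15 rad) or (distance between jar5_center and white3 below 0.012 m and angle between jar5_center's own z axis and vertical below 0.15 rad) or (distance between jar5_center and grey0 below 0.012 m and angle between jar5_center's own z axis and vertical below 0.15 rad) or (distance between jar5_center and grey1 below 0.012 m and angle between jar5_center's own z axis and vertical below 0.15 rad)) and ((distance between jar6_center and white0 below 0.012 m and angle between jar6_center's own z axis and vertical below 0.15 rad) or (distance between jar6_center and white1 below 0.012 m and angle between jar6_center's own z axis and vertical below 0.15 rad) or (distance between jar6_center and white2 below 0.012 m and angle between jar6_center's own z axis and vertical below 0.15 rad) or (distance between jar6_center and white3 below 0.012 m and angle between jar6_center's own z axis and vertical below 0.15 rad) or (distance between jar6_center and grey0 below 0.012 m and angle between jar6_center's own z axis and vertical below 0.15 rad) or (distance between jar6_center and grey1 below 0.012 m and angle between jar6_center's own z axis and vertical below 0.15 rad)) and ((distance between jar7_center and white0 below 0.012 m and angle between jar7_center's own z axis and vertical below 0.15 rad) or (distance between jar7_center and white1 below 0.012 m and angle between jar7_center's own z axis and vertical below 0.15 rad) or (distance between jar7_center and white2 below 0.012 m and angle between jar7_center's own z axis and vertical below 0.15 rad) or (distance between jar7_center and white3 below 0.012 m and angle between jar7_center's own z axis and vertical below 0.15 rad) or (distance between jar7_center and grey0 below 0.012 m and angle between jar7_center's own z axis and vertical below 0.15 rad) or (distance between jar7_center and grey1 below 0.012 m and angle between jar7_center's own z axis and vertical below 0.15 rad)) and horizontal distance between each of trayA_center, trayB_center and mat below 0.025 m and horizontal distance between trayA_center and trayB_center below 0.018 m and ((height (world z) of trayA_center below 0.022 m and height (world z) of trayB_center between 0.04 and 0.054 m) or (height (world z) of trayB_center below 0.022 m and height (world z) of trayA_center between 0.04 and 0.054 m)) and angle between each of trayA_center, trayB_center's own z axis and vertical below 0.06 rad and angle between the y axis of each of trayA_center, trayB_center and the y axis of mat, either way round below 0.2 rad and linear speed of each of trayA, trayB below 0.02 m/s and value of joint lever below 0.15 rad); the robot touches nothing.
It fails at once if the lever flies back (opening faster than 2 rad/s) (velocity of joint lever below -2 rad/s).
It fails at once if the wash bottle or the beaker is knocked over (angle between any of wash_bottle, beaker's own z axis and vertical above 0.5 rad).
Of jar0, jar1, jar2, jar3, jar4, jar5 only 3 to 5 are there at a start; the rules pass over those that are not, and their reading is None.
Of jar6, jar7 only 1 to 1 are there at a start; the rules pass over those that are not, and their reading is None.
At some moment in a run one of trayA, trayB may be knocked a few centimetres aside while the robot is not near it.
It also fails if it takes over 210 s, if anything falls off the work surface, if the arm or the gripper's body presses on something with over 40 N, if the wrist force passes 120 N, or if a joint passes its speed limit or range.

## Robot

A 6-joint arm with a two-finger parallel gripper is mounted at the origin on the work surface. World frame = base frame: x ahead of the robot, y to its left, z up, the work surface at z = 0. Lengths are in m, angles in rad, forces in N, time in s.
With the tool pointing down it reaches from about 0.35 to 0.85 m from the base axis. Payload 8.1 kg.
Tool frame: the origin (TCP) lies midway between the tips of the shut fingers; the grasp point (between the pads) lies bot.grip_depth behind it (bot.grip_depth is the distance from the TCP to the grasp point, in m); y points along the fingers, z is the direction in which the jaws open and shut, and the axes are right-handed (so a half turn about y gives the same grasp; the last joint's range is limited). The gripper opens to 85 mm and grips with 20 to 120 N. Pads are 22 mm wide; open, the fingers measure 114 mm over their backs; the gripper's body (76 mm by 85 mm) begins 54 mm behind the grasp point. The pads swing forward as they close: fully open they stand 13 mm farther back than shut.
Start: joints at [1.178, 0.13, 1.488, -0, 1.523, -0.085], TCP at [0.182, 0.572, 0.231] pointing down, gripper open.
Joint ranges: [-2.96, 2.96], [-0.89, 2.26], [0.02, 2.5], [-1.34, 4.48], [0, 2.73], [-2.66, 2.66]. Speed limits (rad/s): [2.39, 2.39, 2.79, 3.14, 3.14, 3.14].

## Interface

Orientations are given as a unit quaternion [w, x, y, z].
In Python, from workcell import bot gives the robot as it stands.
- The arm moves only by the tool move_arm, never from a script. Its arguments are lists of equal length, an entry for each row: "dp": the shift along the tool's x, y, z in m, a list of three; "rot": the turn, a rotation vector about the tool's x, y, z in degrees, a list of three; "jaw": the closure, from -1 (fully open) to 1 (shut), so that 0 is half open. In form: {"dp": [[tx, ty, tz], ...], "rot": [[ax, ay, az], ...], "jaw": [jaw, ...]}. A call has 1 to 8 rows; each row is the pose to reach, as a shift and turn from the pose commanded when the call began, along the tool's axes at that moment; what a row does not reach only later rows make up. A row lasts 1/12 s, in which the tool goes at most 41.7 mm and 7.16 degrees, less where a joint would pass 70% of its speed; a pose out of reach is approached as far as the arm can. A call with a gripper value outside its range is refused whole. The fingers move at their own pace and stop on an object; "squeeze" is the grip in N (left out, the last holds). Time passes only in rows, so rows that repeat a pose let the fingers close. It gives the time, the measured TCP pose, the force and the opening at its end, in the units of the state.
- bot.observe(): the state, without advancing time (a new reading comes with each control period).
- bot.grab_frame(name): name is "side" or "top"; returns a dict with "img" (384x512x3 uint8, red, green, blue), "intrinsics" (3x3 intrinsics, pixels), "k1" (the pictures are not rectified: a ray, as slopes to the right and down, at radius r is drawn at 1 + k1 r^2 times it, then the intrinsics apply), "world_from_camera" (4x4, takes a point from camera to world coordinates). Camera axes: x right, y down, z forward; pixel columns grow to the right and rows downward; lengths in m; the calibration is good to about 2 mm. A picture is of the moment at which its call begins. There is no depth.
- bot.finish_job(): hands the job in, once; it reports no verdict.
The state is a dict: "time_s": time; "joints": joint angles; "joint_velocities": joint speeds; "effort": joint torques, N m; "position": TCP position; "orientation": TCP orientation; "force": force on the tool from outside, world axes, zero at the start; "moment": the same for the moment, N m; "finger_gap": finger opening in m.
Only numpy, scipy, OpenCV 4.12 (cv2) and the standard library are available. Lean on these libraries where they do the work, as an engineer would, in place of code of your own. Each camera call takes 0.05 s, during which the arm holds its last target. There are 200 camera calls.

## Working session

There is one attempt and no reset: what is moved stays moved. The work goes in short steps, Python scripts to look and compute and a tool call to move; the robot and the scene stay as the last step left them, time stands still between calls to the robot, and variables do not carry over. Pictures are saved under pics/ and viewed, about 12 in all and at most 16, crops included, and the job is handed in when it is done.

Besides the shell and the picture viewer there is one more tool, called after "Emit:" as name(argument=value, ...) on one line, values as JSON. move_arm: Moves the arm, as the interface text tells. Its arguments: {"type":"object","properties":{"dp":{"type":"array"},"rot":{"type":"array"},"jaw":{"type":"array"},"squeeze":{"type":"number"}},"required":["dp","rot","jaw"]}

```bash
mkdir -p pics; ls; python3 - <<'E'
from workcell import bot
import cv2
print(bot.observe(), bot.grip_depth)
for n in("side","top"):
    f=bot.grab_frame(n); cv2.imwrite(f"pics/{n}0.png",f["img"][...,::-1]); print(n,f["intrinsics"],f["k1"],f["world_from_camera"])
E
```

```text
pics
{'time_s': 0.0, 'joints': array([ 1.17759640e+00,  1.31169582e-01,  1.48928647e+00,  3.17987016e-05,
        1.52298227e+00, -8.53973102e-02]), 'joint_velocities': array([-6.00113362e-04, -2.74636748e-03,  1.25197304e-03,  4.69944710e-04,
        1.34992193e-03, -5.91039026e-05]), 'effort': array([ 2.45190618e-03, -5.69375503e+01, -5.00566328e+01,  7.42427551e-05,
        1.45146161e-02,  4.48860499e-05]), 'position': array([0.18153535, 0.57130573, 0.23023544]), 'orientation': array([-0.6981175 ,  0.69938007, -0.10856164,  0.10823049]), 'force': array([ 0.33335028, -0.36609982,  0.8671011 ]), 'moment': array([-0.01219326, -0.02932217, -0.00070565]), 'finger_gap': 0.08570924741996701} 0.0187
side [[415.27719097   0.         257.31499574]
 [  0.         415.27719097 191.7386551 ]
 [  0.           0.           1.        ]] -0.1511100993067967 [[ 0.77334327 -0.38933805  0.50035594  0.05468146]
 [-0.63389543 -0.4613966   0.62071714 -0.60811592]
 [-0.01080627 -0.79720076 -0.60361757  0.75298057]
 [ 0.          0.          0.          1.        ]]
top [[440.50853852   0.         250.3102654 ]
 [  0.         440.50853852 194.28321947]
 [  0.           0.           1.        ]] 0.04441240500424148 [[-0.01029343 -0.99527065  0.09659386  0.41717537]
 [-0.99993885  0.00985475 -0.00501744  0.01146608]
 [ 0.0040418  -0.0966396  -0.99531123  1.51521994]
 [ 0.          0.          0.          1.        ]]
```

```bash
python3 - <<'E'
import cv2
for n in("side","top"):
    i=cv2.imread(f"pics/{n}0.png"); cv2.imwrite(f"pics/{n}0b.png",cv2.resize(i,(800,600),interpolation=cv2.INTER_CUBIC))
E
```

```text
(no output)
```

View pics/side0b.png

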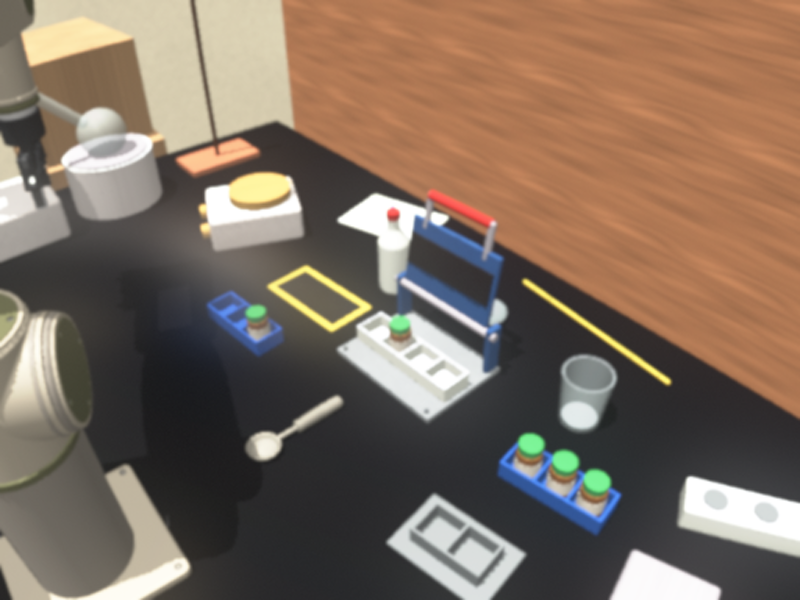

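View pics/top0b.png

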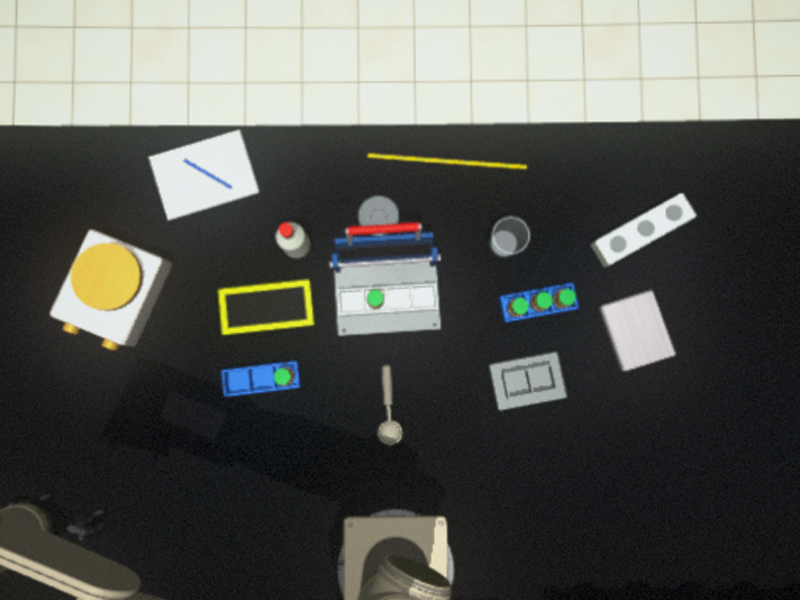

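```bash
cat > h.py <<'E'
import cv2, numpy as np
from workcell import bot
from scipy.spatial.transform import Rotation as R
def ray2w(f,px,z):
    K=f["intrinsics"];u=(np.atleast_2d(px).astype(float)-K[:2,2])/K[[0,1],[0,1]]
    s=u.copy()
    for _ in range(10): s=u/(1+f["k1"]*(s**2).sum(1,keepdims=True))
    T=f["world_from_camera"]; d=np.c_[s,np.ones(len(s))]@T[:3,:3].T; o=T[:3,3]
    return o+d*((z-o[2])/d[:,2:])
def w2px(f,P):
    T=f["world_from_camera"]; p=(np.atleast_2d(P)-T[:3,3])@T[:3,:3]; s=p[:,:2]/p[:,2:]
    s=s*(1+f["k1"]*(s**2).sum(1,keepdims=True)); K=f["intrinsics"]; return s*K[[0,1],[0,1]]+K[:2,2]
def frame(n,name=None):
    f=bot.grab_frame(n); f["bgr"]=np.ascontiguousarray(f["img"][...,::-1]); f["hsv"]=cv2.cvtColor(f["bgr"],cv2.COLOR_BGR2HSV)
    if name: cv2.imwrite(f"pics/{name}.png",f["bgr"])
    return f
def blobs(f,lo,hi,amin=40):
    m=cv2.inRange(f["hsv"],np.array(lo),np.array(hi)); m=cv2.morphologyEx(m,cv2.MORPH_CLOSE,np.ones((3,3)))
    n,l,s,c=cv2.connectedComponentsWithStats(m)
    return [(s[i,4],c[i],np.argwhere(l==i)[:,::-1].astype(np.float32)) for i in range(1,n) if s[i,4]>=amin]
GREEN=((40,80,50),(85,255,255)); BLUE=((100,110,60),(125,255,255)); YEL=((24,150,120),(34,255,255))
def jars(f,z=0.070): return [(ray2w(f,c,z)[0].round(4),int(a)) for a,c,p in blobs(f,*GREEN,25)]
def rect(f,p,z):
    # rectangle of a blob's hull seen at height z: centre, sizes, angle of long side from +y
    w=ray2w(f,p,z)[:,:2]; (c,s,a)=cv2.minAreaRect(w.astype(np.float32)*1000)
    b=cv2.boxPoints((c,s,a)); e=[b[1]-b[0],b[2]-b[1]]; e=max(e,key=np.linalg.norm); t=np.degrees(np.arctan2(-e[0],e[1])); t=(t+90)%180-90
    return np.round(c,1),np.round(s,1),round(t,1)
def fit_tray(f,z0=0.0,near=None):
    # match hull of the projected tray box to hull of blue pixels
    from scipy.optimize import least_squares
    out=[]
    for a,c,p in blobs(f,*BLUE,100):
        g=ray2w(f,c,z0+.02)[0,:2]
        if near is not None and np.hypot(*(g-near))>.08: continue
        def res(q):
            d=np.array([[x,y,z] for x in(-.028,.028) for y in(-.08,.08) for z in(z0,z0+.03)])
            ct,st=np.cos(q[2]),np.sin(q[2]); P=np.c_[q[0]+ct*d[:,0]-st*d[:,1],q[1]+st*d[:,0]+ct*d[:,1],d[:,2]]
            h=w2px(f,P); n=np.array([[np.cos(t),np.sin(t)] for t in np.arange(0,2*np.pi,np.pi/36)])
            return (h@n.T).max(0)-np.percentile(p@n.T,99.7,axis=0)-.5*0
        best=min((least_squares(res,[*g,t],loss="soft_l1",x_scale=[.01,.01,.1]) for t in(-.3,0,.3)),key=lambda r:r.cost)
        out.append((best.x.round(4),round(best.cost,2),int(a)))
    return out
def go(p,ang,axis_z=None):
    # dp (tool axes, m) and rot (deg) to reach TCP p, tool down with tool z heading at ang deg from +x
    s=bot.observe(); q=np.asarray(s["orientation"]); T=R.from_quat(q[[1,2,3,0]])
    a=np.radians(ang); z=np.array([np.cos(a),np.sin(a),0]); y=np.array([0,0,-1.])
    G=R.from_matrix(np.c_[np.cross(y,z),y,z])
    print("t",round(s["time_s"],2),"dp",T.inv().apply(np.array(p)-s["position"]).round(4),"rot",np.degrees((T.inv()*G).as_rotvec()).round(1),"zhead",np.degrees(np.arctan2(*T.apply([0,0,1])[[1,0]])).round(1))
E
python3 - <<'E'
from h import *
f=frame("top","top1")
print(jars(f)); print(jars(f,.082))
print(fit_tray(f))
for a,c,p in blobs(f,*YEL,60): print("Y",a,c,rect(f,p,.002))
for a,c,p in blobs(f,(0,0,225),(179,30,255),60): print("W",a,c.round(),rect(f,p,.042))
def crop(n,x0,y0,w,h,k): return cv2.resize(f["bgr"][y0:y0+h,x0:x0+w],None,fx=k,fy=k,interpolation=cv2.INTER_CUBIC)
a=crop(1,200,120,100,100,4);b=crop(1,300,175,100,100,4);c=crop(1,130,175,75,90,4)
cv2.imwrite("pics/c1.png",np.hstack([a,b]))
s=bot.observe();print(R.from_quat(s["orientation"][[1,2,3,0]]).as_matrix().round(2))
E
```

```text
[(array([0.5709, 0.0393, 0.07  ]), 89), (array([ 0.5689, -0.3662,  0.07  ]), 102), (array([ 0.5624, -0.317 ,  0.07  ]), 98), (array([ 0.5511, -0.2663,  0.07  ]), 90), (array([0.4083, 0.2337, 0.07  ]), 98)]
[(array([0.5697, 0.0391, 0.082 ]), 89), (array([ 0.5676, -0.363 ,  0.082 ]), 102), (array([ 0.5612, -0.3143,  0.082 ]), 98), (array([ 0.55 , -0.264,  0.082]), 90), (array([0.4084, 0.2319, 0.082 ]), 98)]
[(array([0.6828, 0.019 , 0.0465]), np.float64(350.7), 477), (array([ 0.5635, -0.3174,  0.1711]), np.float64(6.03), 492), (array([0.4046, 0.2873, 0.1117]), np.float64(13.68), 816)]
Y 305 [285.22622951 102.67868852] (array([ 886.2, -123. ]), array([355.8,  10.8]), np.float32(-5.0))
Y 1209 [ 68.71381307 175.96774194] (array([631.8, 630.5]), array([145.7, 135.1]), np.float32(-0.4))
Y 726 [169.69008264 196.11019284] (array([560.8, 281.2]), array([102.9, 202.5]), np.float32(5.7))
W 293 [35.  9.] (array([1211.6,  746.3]), array([53.2, 87.2]), np.float32(0.6))
W 377 [70.  8.] (array([1212.7,  621.6]), array([53.4, 88. ]), np.float32(0.4))
W 35924 [260.  41.] (array([1100.1,  -22.9]), array([1743.7,  280.5]), np.float32(-0.0))
W 176 [ 4. 39.] (array([1104.8,  839.1]), array([87.8, 23.2]), np.float32(-88.5))
W 2282 [130. 111.] (array([848.1, 411. ]), array([140.9, 199.7]), np.float32(17.2))
W 680 [413. 146.] (array([ 718.4, -546.6]), array([ 54.3, 213.4]), np.float32(28.8))
W 95 [ 60. 154.] (array([705.5, 644.6]), array([30.9, 67.4]), np.float32(21.8))
W 1102 [ 66. 197.] (array([602.8, 613.4]), array([164.3, 194.8]), np.float32(67.1))
W 395 [262. 191.] (array([572.1, -32.2]), array([ 49.5, 118.6]), np.float32(3.8))
W 194 [226. 193.] (array([562.7,  87.1]), array([49.7, 64.4]), np.float32(10.8))
[[ 0.95 -0.    0.3 ]
 [-0.3  -0.    0.95]
 [-0.   -1.   -0.  ]]
```

View pics/c1.png

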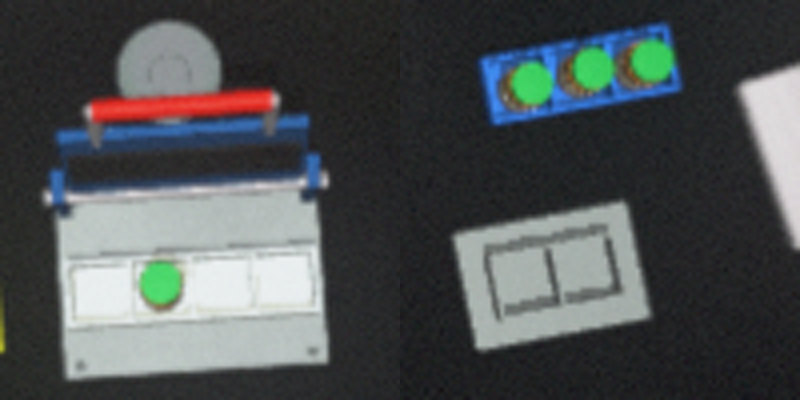

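```bash
python3 - <<'E'
from h import *
f=frame("top")
def c(pts,ox,oy,z): 
    w=ray2w(f,(np.array(pts)+1.5)/4-.5+[ox,oy],z); print(w[:,:2].round(4).tolist(),"mean",w.mean(0)[:2].round(4)); return w
W=c([(67,261),(316,245),(320,307),(70,328)],200,120,.042)
e=W[1]-W[0];e2=W[2]-W[3];print(np.linalg.norm(e),np.linalg.norm(e2),np.degrees(np.arctan2(-e[0],e[1])),np.degrees(np.arctan2(-e2[0],e2[1])))
B=c([(67,379),(328,362)],200,120,.012);e=B[1]-B[0];print(np.linalg.norm(e),np.degrees(np.arctan2(-e[0],e[1])))
H=c([(45,197),(326,180)],200,120,.09);e=H[1]-H[0];print(np.linalg.norm(e),np.degrees(np.arctan2(-e[0],e[1])))
L=c([(90,110),(277,98)],200,120,.26);e=L[1]-L[0];print(np.linalg.norm(e),np.degrees(np.arctan2(-e[0],e[1])))
G=c([(85,247),(205,228),(218,290),(100,318)],300,175,.03);print([np.linalg.norm(G[i]-G[i-1]).round(3) for i in range(4)])
G=c([(53,235),(228,202),(250,316),(77,351)],300,175,.0);e=G[1]-G[0];print([np.linalg.norm(G[i]-G[i-1]).round(3) for i in range(4)],np.degrees(np.arctan2(-e[0],e[1])))
E
```

```text
[[0.5922, 0.1171], [0.6037, -0.0927], [0.5513, -0.0952], [0.5357, 0.1147]] mean [0.5707 0.011 ]
0.21005918211154212 0.21046768111583736 -176.85782198764784 -175.7513552681648
[[0.4945, 0.1195], [0.5068, -0.1034]] mean [0.5006 0.0081]
0.22321610509936612 -176.84878771786347
[[0.6393, 0.1314], [0.6511, -0.0983]] mean [0.6452 0.0165]
0.23004302189151601 -177.05154327136987
[[0.676, 0.0845], [0.6835, -0.0508]] mean [0.6798 0.0168]
0.1354681955652124 -176.81075219140376
[[0.4163, -0.232], [0.4313, -0.3328], [0.3797, -0.3419], [0.3573, -0.2429]] mean [ 0.3961 -0.2874]
[np.float64(0.06), np.float64(0.102), np.float64(0.052), np.float64(0.101)]
[[0.4268, -0.2098], [0.4536, -0.3602], [0.3568, -0.3753], [0.3285, -0.2277]] mean [ 0.3914 -0.2933]
[np.float64(0.1), np.float64(0.153), np.float64(0.098), np.float64(0.15)] -169.88336287474183
```

```bash
cat >> h.py <<'E'
def box(cx,cy,deg,sx,sy,z):
    a=np.radians(deg);c,s=np.cos(a),np.sin(a)
    return np.array([[cx+c*x-s*y,cy+s*x+c*y,z] for x,y in((-sx/2,-sy/2),(sx/2,-sy/2),(sx/2,sy/2),(-sx/2,sy/2))])
def draw(f,boxes,x0,y0,w,h,k):
    im=cv2.resize(f["bgr"][y0:y0+h,x0:x0+w],None,fx=k,fy=k,interpolation=cv2.INTER_CUBIC)
    for b in boxes:
        p=((w2px(f,b)-[x0,y0]+.5)*k-.5); cv2.polylines(im,[np.round(p*8).astype(int)],True,(0,0,255),1,cv2.LINE_AA,3)
    return im
E
python3 - <<'E'
from h import *
f=frame("top")
g=[box(.3935,-.290,10,.056,.108,.03)]
A=draw(f,g+[box(.5635,-.3174,9.8,.056,.16,.03)],305,175,80,90,5)
B=draw(f,[box(.5707,.011,3.1,.056,.212,.042),box(.4046,.2873,6.4,.056,.16,.03)],130,175,160,85,5)
A2=np.zeros((450,800,3),np.uint8)
A2[:,:400]=A; A2[:,400:]=draw(f,[box(.4046,.2873,6.4,.056,.16,.03)],130,185,80,90,5)
C=draw(f,[box(.5707,.011,3.1,.056,.212,.042)],205,175,100,30,5)
cv2.imwrite("pics/ov.png",np.vstack([A2,np.pad(C,((0,0),(0,300),(0,0)))]))
go([.409,.234,.16],6.4)
E
```

```text
t 0.25 dp [ 0.3189  0.071  -0.2527] rot [ 0.1 66.   0. ] zhead 72.4
```

View pics/ov.png

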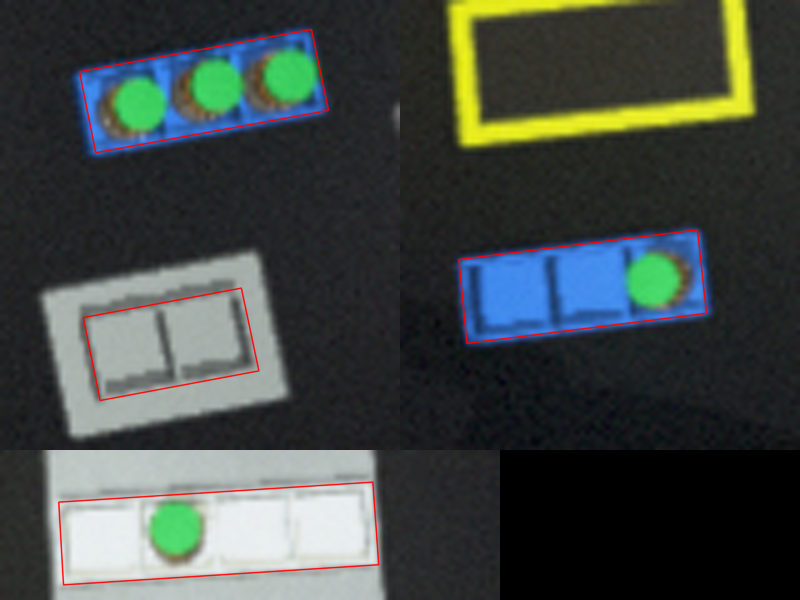

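Emit:
move_arm(dp=[[0.319,0.07,-0.253],[0.319,0.07,-0.253],[0.319,0.07,-0.253],[0.319,0.07,-0.253],[0.319,0.07,-0.253],[0.319,0.07,-0.253],[0.319,0.07,-0.253],[0.319,0.07,-0.253]], rot=[[0,66,0],[0,66,0],[0,66,0],[0,66,0],[0,66,0],[0,66,0],[0,66,0],[0,66,0]], jaw=[-0.6,-0.6,-0.6,-0.6,-0.6,-0.6,-0.6,-0.6], squeeze=30)

```text
time_s: 0.92
position: [0.3658, 0.2975, 0.1746]
orientation: [0.56, -0.56, 0.432, -0.432]
force: [0.2, 0.1, -0.1]
finger_gap: 0.0686
```

```bash
python3 -c "
from h import *
go([.409,.234,.16],6.4);go([.409,.234,.034],6.4);print(bot.observe()['finger_gap'])
print(jars(frame('top')))"
```

```text
t 0.92 dp [0.0724 0.0146 0.0256] rot [-0.   8.3 -0. ] zhead 14.7
t 0.92 dp [0.0725 0.1406 0.0255] rot [-0.   8.3 -0. ] zhead 14.7
0.06858364531174647
[(array([0.5709, 0.0393, 0.07  ]), 89), (array([ 0.5688, -0.3663,  0.07  ]), 103), (array([ 0.5624, -0.317 ,  0.07  ]), 98), (array([ 0.5511, -0.2663,  0.07  ]), 90), (array([0.4089, 0.234 , 0.07  ]), 98)]
```

Emit:
move_arm(dp=[[0.072,0.015,0.0255],[0.072,0.015,0.0255],[0.072,0.015,0.0255],[0.072,0.015,0.0255],[0.072,0.015,0.0255]], rot=[[0,8.3,0],[0,8.3,0],[0,8.3,0],[0,8.3,0],[0,8.3,0]], jaw=[-0.6,-0.6,-0.6,-0.6,-0.6])

```text
time_s: 1.38
position: [0.4084, 0.2367, 0.1599]
orientation: [0.529, -0.529, 0.47, -0.469]
force: [0.2, -0.1, -0.2]
finger_gap: 0.0682
```

```bash
python3 -c "
from h import *
go([.409,.234,.16],6.4);go([.409,.234,.034],6.4);print(bot.observe()['finger_gap'],bot.observe()['joint_velocities'].round(3))"
```

```text
t 1.38 dp [ 0.0028 -0.0001  0.0003] rot [ 0.   0.4 -0. ] zhead 6.8
t 1.38 dp [0.0028 0.1259 0.0003] rot [ 0.   0.4 -0. ] zhead 6.8
0.06817517629999487 [ 0.03  -0.004 -0.003  0.001 -0.001  0.002]
```

Emit:
move_arm(dp=[[0.001,0.04,0],[0.001,0.08,0],[0.001,0.11,0],[0.001,0.126,0],[0.001,0.126,0],[0.001,0.126,0],[0.001,0.126,0],[0.001,0.126,0]], rot=[[0,0,0],[0,0,0],[0,0,0],[0,0,0],[0,0,0],[0,0,0],[0,0,0],[0,0,0]], jaw=[-0.6,-0.6,-0.6,-0.6,-0.6,1,1,1])

```text
time_s: 2.05
position: [0.4101, 0.2367, 0.0362]
orientation: [0.53, -0.528, 0.469, -0.47]
force: [-0.3, -0.8, 0.4]
finger_gap: 0.037
```

Emit:
move_arm(dp=[[0,0,0],[0,-0.03,0],[0,-0.07,0],[0,-0.11,0],[0,-0.11,0]], rot=[[0,0,0],[0,0,0],[0,0,0],[0,0,0],[0,0,0]], jaw=[1,1,1,1,1])

```text
time_s: 2.47
position: [0.4137, 0.2377, 0.1539]
orientation: [0.533, -0.524, 0.467, -0.472]
force: [1.2, 0.8, 0.1]
finger_gap: 0.0371
```

```bash
python3 -c "
from h import *
go([.5665,.0889,.14],3);go([.5665,.0889,.048],3)
f=frame('side');g=frame('top');cv2.imwrite('pics/l1.png',np.hstack([f['bgr'][100:300,50:350],g['bgr'][120:320,120:420]]));print(jars(g),fit_tray(g))"
```

```text
t 2.47 dp [0.1658 0.015  0.134 ] rot [-0.8  3.8 -0.3] zhead 6.8
t 2.47 dp [0.1662 0.107  0.1327] rot [-0.8  3.8 -0.3] zhead 6.8
[(array([0.5709, 0.0393, 0.07  ]), 89), (array([ 0.5687, -0.3661,  0.07  ]), 102), (array([ 0.5624, -0.317 ,  0.07  ]), 98), (array([ 0.5511, -0.2663,  0.07  ]), 90)] [(array([0.6829, 0.0191, 0.0464]), np.float64(351.83), 486), (array([ 0.5634, -0.3171,  0.1769]), np.float64(4.92), 490), (array([ 0.4032,  0.1833, -0.2674]), np.float64(873.96), 156)]
```

View pics/l1.png

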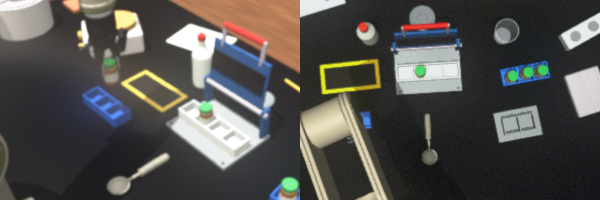

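Emit:
move_arm(dp=[[0.164,0.015,0.134],[0.164,0.015,0.134],[0.164,0.015,0.134],[0.164,0.015,0.134],[0.164,0.015,0.134],[0.164,0.015,0.134],[0.164,0.015,0.134],[0.164,0.015,0.134]], rot=[[-0.8,3.8,-0.3],[-0.8,3.8,-0.3],[-0.8,3.8,-0.3],[-0.8,3.8,-0.3],[-0.8,3.8,-0.3],[-0.8,3.8,-0.3],[-0.8,3.8,-0.3],[-0.8,3.8,-0.3]], jaw=[1,1,1,1,1,1,1,1])

```text
time_s: 3.23
position: [0.5599, 0.0881, 0.1272]
orientation: [-0.507, 0.518, -0.49, 0.484]
force: [-0.9, 0.3, -1.5]
finger_gap: 0.0364
```

```bash
python3 -c "
from h import *
go([.5665,.0909,.14],3);go([.5665,.0909,.049],3)
f=frame('top');print(fit_tray(f,near=[.4046,.2873]),jars(f))"
```

```text
t 3.23 dp [-0.0024 -0.0129  0.0065] rot [ 1.  -0.1  0.3] zhead 2.9
t 3.23 dp [-0.0029  0.0781  0.008 ] rot [ 1.  -0.1  0.3] zhead 2.9
[(array([0.4031, 0.2969, 0.1153]), np.float64(120.95), 836)] [(array([ 0.5688, -0.366 ,  0.07  ]), 101), (array([ 0.5624, -0.317 ,  0.07  ]), 98), (array([ 0.5511, -0.2663,  0.07  ]), 90)]
```

Emit:
move_arm(dp=[[-0.0025,0,0.0075],[-0.0025,0,0.0075],[-0.0025,0,0.0075]], rot=[[1,0,0.3],[1,0,0.3],[1,0,0.3]], jaw=[1,1,1])

```text
time_s: 3.53
position: [0.5681, 0.0924, 0.129]
orientation: [0.514, -0.512, 0.485, -0.488]
force: [0.4, 0.2, -0.9]
finger_gap: 0.0367
```

```bash
python3 -c "
from h import *
go([.5665,.0909,.049],3);print(bot.observe()['position'])"
```

```text
t 3.53 dp [ 0.0013  0.08   -0.0021] rot [-0.3  0.1  0. ] zhead 3.1
[0.56814545 0.0923549  0.12902234]
```

Emit:
move_arm(dp=[[0.001,0.025,-0.002],[0.001,0.045,-0.002],[0.001,0.06,-0.002],[0.001,0.07,-0.002],[0.001,0.077,-0.002],[0.001,0.08,-0.002],[0.001,0.08,-0.002]], rot=[[0,0,0],[0,0,0],[0,0,0],[0,0,0],[0,0,0],[0,0,0],[0,0,0]], jaw=[1,1,1,1,1,1,1])

```text
time_s: 4.12
position: [0.5668, 0.0903, 0.049]
orientation: [0.514, -0.512, 0.486, -0.488]
force: [0.8, 0.9, -0.0]
finger_gap: 0.037
```

```bash
python3 -c "
from h import *
go([.5665,.0909,.048],3);f=frame('side')
cv2.imwrite('pics/p1.png',cv2.resize(f['bgr'][150:290,180:360],None,fx=4,fy=4,interpolation=cv2.INTER_CUBIC))"
```

```text
t 4.12 dp [-0.0006  0.001  -0.0003] rot [-0.2 -0.   0. ] zhead 3.0
```

View pics/p1.png

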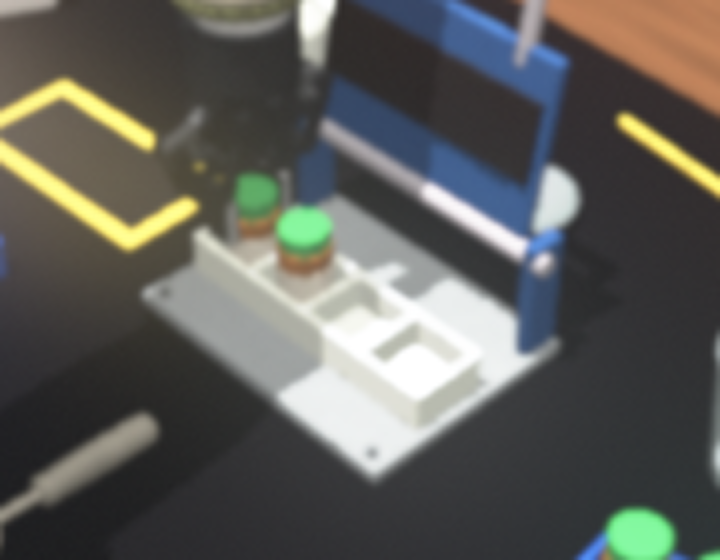

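Emit:
move_arm(dp=[[0,0.001,0],[0,0.001,0],[0,0,0],[0,-0.03,0],[0,-0.06,0],[0,-0.1,0],[0,-0.1,0],[0,-0.1,0]], rot=[[0,0,0],[0,0,0],[0,0,0],[0,0,0],[0,0,0],[0,0,0],[0,0,0],[0,0,0]], jaw=[-0.5,-0.5,-0.5,-0.5,-0.5,-0.5,-0.5,-0.5])

```text
time_s: 4.83
position: [0.5692, 0.0903, 0.1531]
orientation: [0.516, -0.51, 0.484, -0.49]
force: [-0.7, -0.7, -0.2]
finger_gap: 0.0638
```

```bash
python3 -c "
from h import *
go([.5525,-.266,.15],10);print(bot.observe()['finger_gap'])"
```

```text
t 4.83 dp [ 0.355   0.0028 -0.0352] rot [-0.7 -7.   0.1] zhead 3.0
0.06380478340701229
```

Emit:
move_arm(dp=[[0.355,0,-0.035],[0.355,0,-0.035],[0.355,0,-0.035],[0.355,0,-0.035],[0.355,0,-0.035],[0.355,0,-0.035],[0.355,0,-0.035],[0.355,0,-0.035]], rot=[[0,-7,0],[0,-7,0],[0,-7,0],[0,-7,0],[0,-7,0],[0,-7,0],[0,-7,0],[0,-7,0]], jaw=[-0.6,-0.6,-0.6,-0.6,-0.6,-0.6,-0.6,-0.6])

```text
time_s: 5.5
position: [0.5499, -0.242, 0.1475]
orientation: [0.542, -0.541, 0.454, -0.455]
force: [1.3, -0.2, 0.5]
finger_gap: 0.0685
```

Emit:
move_arm(dp=[[0.02,0,0],[0.02,0,0],[0.02,0,0],[0.02,0,0]], rot=[[0,0,0],[0,0,0],[0,0,0],[0,0,0]], jaw=[-0.6,-0.6,-0.6,-0.6])

```text
time_s: 5.83
position: [0.554, -0.259, 0.1476]
orientation: [0.542, -0.541, 0.454, -0.455]
force: [-0.1, 0.8, 0.3]
finger_gap: 0.0682
```

```bash
python3 -c "
from h import *
go([.5525,-.266,.034],10);print(bot.observe()['position'])
f=frame('top','t3');print(jars(f),jars(f,.082),fit_tray(f))"
```

```text
t 5.83 dp [ 0.0067  0.1136 -0.0029] rot [-0.1 -0.  -0. ] zhead 10.0
[ 0.55398731 -0.25904317  0.14759226]
[(array([0.5709, 0.0393, 0.07  ]), 89), (array([0.5685, 0.0886, 0.07  ]), 90)] [(array([0.5697, 0.0391, 0.082 ]), 89), (array([0.5672, 0.0879, 0.082 ]), 90)] [(array([0.6825, 0.0198, 0.0481]), np.float64(352.95), 485), (array([0.4038, 0.2879, 0.121 ]), np.float64(9.63), 955)]
```

Emit:
move_arm(dp=[[0.0065,0.03,-0.003],[0.0065,0.07,-0.003],[0.0065,0.1,-0.003],[0.0065,0.114,-0.003],[0.0065,0.114,-0.003],[0.0065,0.114,-0.003],[0.0065,0.114,-0.003],[0.0065,0.114,-0.003]], rot=[[0,0,0],[0,0,0],[0,0,0],[0,0,0],[0,0,0],[0,0,0],[0,0,0],[0,0,0]], jaw=[-0.6,-0.6,-0.6,-0.6,-0.6,1,1,1])

```text
time_s: 6.55
position: [0.5553, -0.2678, 0.038]
orientation: [0.543, -0.541, 0.452, -0.457]
force: [0.7, 0.4, 0.6]
finger_gap: 0.0365
```

Emit:
move_arm(dp=[[0,0,0],[0,-0.03,0],[0,-0.06,0],[0,-0.1,0],[0,-0.1,0],[0,-0.1,0]], rot=[[0,0,0],[0,0,0],[0,0,0],[0,0,0],[0,0,0],[0,0,0]], jaw=[1,1,1,1,1,1])

```text
time_s: 7.05
position: [0.5555, -0.2685, 0.1401]
orientation: [0.543, -0.54, 0.45, -0.459]
force: [-0.1, -0.3, -1.2]
finger_gap: 0.0364
```

```bash
python3 -c "
from h import *
go([.5721,-.015,.14],3)"
```

```text
t 7.05 dp [-0.2468 -0.001   0.0602] rot [-0.6  7.   0.4] zhead 10.0
```

Emit:
move_arm(dp=[[-0.246,0,0.06],[-0.246,0,0.06],[-0.246,0,0.06],[-0.246,0,0.06],[-0.246,0,0.06],[-0.246,0,0.06],[-0.246,0,0.06],[-0.246,0,0.06]], rot=[[-0.3,7,0.2],[-0.3,7,0.2],[-0.3,7,0.2],[-0.3,7,0.2],[-0.3,7,0.2],[-0.3,7,0.2],[-0.3,7,0.2],[-0.3,7,0.2]], jaw=[1,1,1,1,1,1,1,1])

```text
time_s: 7.72
position: [0.5686, -0.0114, 0.1338]
orientation: [-0.514, 0.514, -0.487, 0.484]
force: [0.1, -0.1, -0.6]
finger_gap: 0.037
```

Emit:
move_arm(dp=[[0,0,0],[0,0,0],[0,0,0]], rot=[[0,0,0],[0,0,0],[0,0,0]], jaw=[1,1,1])

```text
time_s: 7.97
position: [0.569, -0.0158, 0.1344]
orientation: [0.512, -0.512, 0.489, -0.486]
force: [-0.1, 0.2, -0.4]
finger_gap: 0.0366
```

```bash
python3 -c "
from h import *
go([.572,-.016,.051],3);f=frame('top','t4');print(jars(f),fit_tray(f))"
```

```text
t 7.97 dp [0.0006 0.0834 0.0031] rot [ 0.1 -0.1 -0.1] zhead 2.9
[(array([ 0.5689, -0.3662,  0.07  ]), 102), (array([0.5685, 0.0904, 0.07  ]), 80), (array([ 0.5624, -0.317 ,  0.07  ]), 98), (array([0.5659, 0.035 , 0.07  ]), 47)] [(array([0.6863, 0.0944, 0.3354]), np.float64(651.46), 138), (array([ 0.5635, -0.317 ,  0.1772]), np.float64(6.79), 637), (array([0.4038, 0.2879, 0.1208]), np.float64(9.7), 957)]
```

Emit:
move_arm(dp=[[0,0.03,0.003],[0,0.05,0.003],[0,0.065,0.003],[0,0.074,0.003],[0,0.081,0.003],[0,0.083,0.003],[0,0.083,0.003]], rot=[[0,0,0],[0,0,0],[0,0,0],[0,0,0],[0,0,0],[0,0,0],[0,0,0]], jaw=[1,1,1,1,1,1,1])

```text
time_s: 8.6
position: [0.5722, -0.0142, 0.0518]
orientation: [0.513, -0.512, 0.488, -0.486]
force: [-0.1, 0.6, -0.4]
finger_gap: 0.037
```

```bash
python3 -c "
from h import *
go([.572,-.016,.050],3)"
```

```text
t 8.6 dp [ 0.0018  0.0018 -0.0003] rot [ 0.1 -0.1 -0.2] zhead 2.9
```

Emit:
move_arm(dp=[[0.001,0.002,0],[0.001,0.002,0],[0.001,0.002,0],[0,-0.03,0],[0,-0.06,0],[0,-0.09,0],[0,-0.09,0],[0,-0.09,0]], rot=[[0,0,0],[0,0,0],[0,0,0],[0,0,0],[0,0,0],[0,0,0],[0,0,0],[0,0,0]], jaw=[1,-0.5,-0.5,-0.5,-0.5,-0.5,-0.5,-0.5])

```text
time_s: 9.27
position: [0.5746, -0.0143, 0.1454]
orientation: [0.514, -0.511, 0.486, -0.488]
force: [-0.5, -0.1, -1.4]
finger_gap: 0.0636
```

```bash
python3 -c "
from h import *
go([.563,-.317,.15],10)"
```

```text
t 9.27 dp [ 0.3017 -0.0052 -0.0273] rot [-0.3 -7.  -0.1] zhead 3.0
```

Emit:
move_arm(dp=[[0.302,0,-0.027],[0.302,0,-0.027],[0.302,0,-0.027],[0.302,0,-0.027],[0.302,0,-0.027],[0.302,0,-0.027],[0.302,0,-0.027],[0.302,0,-0.027]], rot=[[0,-7,0],[0,-7,0],[0,-7,0],[0,-7,0],[0,-7,0],[0,-7,0],[0,-7,0],[0,-7,0]], jaw=[-0.6,-0.6,-0.6,-0.6,-0.6,-0.6,-0.6,-0.6])

```text
time_s: 9.93
position: [0.5591, -0.3223, 0.1396]
orientation: [-0.54, 0.541, -0.457, 0.454]
force: [1.1, 0.0, 0.9]
finger_gap: 0.0686
```

Emit:
move_arm(dp=[[0,0,0],[0,0,0],[0,0,0],[0,0,0]], rot=[[0,0,0],[0,0,0],[0,0,0],[0,0,0]], jaw=[-0.6,-0.6,-0.6,-0.6])

```text
time_s: 10.27
position: [0.5611, -0.3152, 0.1404]
orientation: [0.542, -0.542, 0.456, -0.453]
force: [0.7, -0.4, 0.3]
finger_gap: 0.068
```

```bash
python3 -c "
from h import *
go([.563,-.317,.035],10);f=frame('top','t5');print(jars(f,.082),fit_tray(f))"
```

```text
t 10.27 dp [0.0025 0.1054 0.0018] rot [ 0.1  0.1 -0.2] zhead 10.1
[(array([0.5697, 0.0391, 0.082 ]), 89), (array([ 0.5721, -0.0146,  0.082 ]), 91), (array([0.5669, 0.0878, 0.082 ]), 90)] [(array([0.6826, 0.0169, 0.0381]), np.float64(350.88), 519), (array([ 0.553 , -0.2571,  0.3075]), np.float64(558.23), 354), (array([0.4038, 0.2879, 0.1209]), np.float64(9.57), 953)]
```

Emit:
move_arm(dp=[[0.002,0.03,0.002],[0.002,0.07,0.002],[0.002,0.095,0.002],[0.002,0.106,0.002],[0.002,0.106,0.002],[0.002,0.106,0.002],[0.002,0.106,0.002],[0.002,0.106,0.002]], rot=[[0,0,0],[0,0,0],[0,0,0],[0,0,0],[0,0,0],[0,0,0],[0,0,0],[0,0,0]], jaw=[-0.6,-0.6,-0.6,-0.6,-0.6,1,1,1])

```text
time_s: 10.98
position: [0.565, -0.3195, 0.0382]
orientation: [0.542, -0.541, 0.454, -0.455]
force: [-0.3, 0.9, 1.9]
finger_gap: 0.037
```

Emit:
move_arm(dp=[[0,0,0],[0,-0.03,0],[0,-0.06,0],[0,-0.1,0],[0,-0.1,0],[0,-0.1,0]], rot=[[0,0,0],[0,0,0],[0,0,0],[0,0,0],[0,0,0],[0,0,0]], jaw=[1,1,1,1,1,1])

```text
time_s: 11.48
position: [0.566, -0.3205, 0.1406]
orientation: [0.542, -0.541, 0.452, -0.457]
force: [0.5, -0.2, -2.2]
finger_gap: 0.0368
```

```bash
python3 -c "
from h import *
go([.5749,-.0665,.14],3)"
```

```text
t 11.48 dp [-0.2487  0.      0.0528] rot [-0.3  7.   0.2] zhead 10.0
```

Emit:
move_arm(dp=[[-0.247,0,0.055],[-0.247,0,0.055],[-0.247,0,0.055],[-0.247,0,0.055],[-0.247,0,0.055],[-0.247,0,0.055],[-0.247,0,0.055],[-0.247,0,0.055]], rot=[[-0.3,7,0.2],[-0.3,7,0.2],[-0.3,7,0.2],[-0.3,7,0.2],[-0.3,7,0.2],[-0.3,7,0.2],[-0.3,7,0.2],[-0.3,7,0.2]], jaw=[1,1,1,1,1,1,1,1])

```text
time_s: 12.15
position: [0.5742, -0.0631, 0.1349]
orientation: [-0.513, 0.514, -0.489, 0.482]
force: [-0.2, -0.3, -1.6]
finger_gap: 0.0369
```

Emit:
move_arm(dp=[[0,0,0],[0,0,0],[0,0,0]], rot=[[0,0,0],[0,0,0],[0,0,0]], jaw=[1,1,1])

```text
time_s: 12.4
position: [0.5745, -0.0674, 0.1354]
orientation: [-0.512, 0.513, -0.491, 0.484]
force: [-0.9, -0.9, -0.9]
finger_gap: 0.0365
```

```bash
python3 -c "
from h import *
go([.5749,-.0675,.051],3)"
```

```text
t 12.4 dp [0.0006 0.0843 0.001 ] rot [ 0.4 -0.1 -0.3] zhead 2.9
```

Emit:
move_arm(dp=[[0.001,0.03,0.001],[0.001,0.05,0.001],[0.001,0.065,0.001],[0.001,0.075,0.001],[0.001,0.082,0.001],[0.001,0.085,0.001],[0.001,0.085,0.001]], rot=[[0,0,0],[0,0,0],[0,0,0],[0,0,0],[0,0,0],[0,0,0],[0,0,0]], jaw=[1,1,1,1,1,1,1])

```text
time_s: 12.98
position: [0.5752, -0.067, 0.051]
orientation: [-0.512, 0.513, -0.49, 0.484]
force: [0.9, -0.5, -0.6]
finger_gap: 0.0367
```

```bash
python3 -c "
from h import *
go([.5749,-.0675,.050],3)"
```

```text
t 12.98 dp [ 0.0005  0.001  -0.0003] rot [ 0.4 -0.1 -0.3] zhead 2.9
```

Emit:
move_arm(dp=[[0,0.001,0],[0,0.001,0],[0,0.001,0],[0,-0.03,0],[0,-0.06,0],[0,-0.09,0],[0,-0.09,0],[0,-0.09,0]], rot=[[0,0,0],[0,0,0],[0,0,0],[0,0,0],[0,0,0],[0,0,0],[0,0,0],[0,0,0]], jaw=[1,-0.5,-0.5,-0.5,-0.5,-0.5,-0.5,-0.5])

```text
time_s: 13.65
position: [0.578, -0.0673, 0.144]
orientation: [0.514, -0.512, 0.488, -0.486]
force: [-1.2, -0.5, 0.1]
finger_gap: 0.0637
```

```bash
python3 -c "
from h import *
go([.571,-.3675,.145],10)"
```

```text
t 13.65 dp [ 0.2994 -0.0023 -0.0225] rot [ 0.  -7.  -0.2] zhead 3.0
```

Emit:
move_arm(dp=[[0.3,0,-0.022],[0.3,0,-0.022],[0.3,0,-0.022],[0.3,0,-0.022],[0.3,0,-0.022],[0.3,0,-0.022],[0.3,0,-0.022],[0.3,0,-0.022]], rot=[[0,-7,0],[0,-7,0],[0,-7,0],[0,-7,0],[0,-7,0],[0,-7,0],[0,-7,0],[0,-7,0]], jaw=[-0.6,-0.6,-0.6,-0.6,-0.6,-0.6,-0.6,-0.6])

```text
time_s: 14.32
position: [0.5671, -0.3733, 0.1371]
orientation: [-0.54, 0.542, -0.459, 0.452]
force: [0.3, -0.9, 0.1]
finger_gap: 0.0682
```

Emit:
move_arm(dp=[[0,0,0],[0,0,0],[0,0,0],[0,0,0]], rot=[[0,0,0],[0,0,0],[0,0,0],[0,0,0]], jaw=[-0.6,-0.6,-0.6,-0.6])

```text
time_s: 14.65
position: [0.5695, -0.3656, 0.1385]
orientation: [-0.542, 0.542, -0.458, 0.45]
force: [0.6, 0.0, -0.0]
finger_gap: 0.0683
```

```bash
python3 -c "
from h import *
go([.571,-.3675,.036],10);f=frame('top','t6');print(jars(f,.082),fit_tray(f,near=[.4,.28]));g=frame('side');cv2.imwrite('pics/s6.png',cv2.resize(g['bgr'][150:384,200:500],None,fx=2.5,fy=2.5))"
```

```text
t 14.65 dp [0.0029 0.1024 0.0018] rot [ 0.4  0.1 -0.4] zhead 10.1
[(array([ 0.5742, -0.0647,  0.082 ]), 93), (array([0.5697, 0.0391, 0.082 ]), 89), (array([ 0.5721, -0.0146,  0.082 ]), 91), (array([0.567, 0.088, 0.082]), 89)] [(array([0.4038, 0.2879, 0.121 ]), np.float64(9.63), 955)]
```

View pics/s6.png

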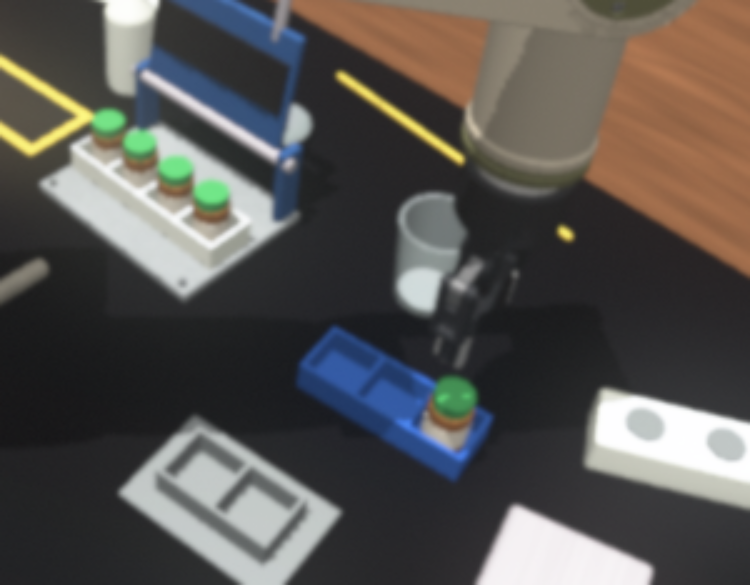

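Emit:
move_arm(dp=[[0.002,0.03,0.001],[0.002,0.07,0.001],[0.002,0.093,0.001],[0.002,0.103,0.001],[0.002,0.103,0.001],[0.002,0.103,0.001],[0.002,0.103,0.001],[0.002,0.103,0.001]], rot=[[0,0,0],[0,0,0],[0,0,0],[0,0,0],[0,0,0],[0,0,0],[0,0,0],[0,0,0]], jaw=[-0.6,-0.6,-0.6,-0.6,-0.6,1,1,1])

```text
time_s: 15.42
position: [0.5718, -0.37, 0.0393]
orientation: [-0.541, 0.542, -0.456, 0.453]
force: [-0.4, 0.3, 2.1]
finger_gap: 0.0367
```

Emit:
move_arm(dp=[[0,0,0],[0,-0.03,0],[0,-0.06,0],[0,-0.1,0],[0,-0.1,0],[0,-0.1,0]], rot=[[0,0,0],[0,0,0],[0,0,0],[0,0,0],[0,0,0],[0,0,0]], jaw=[1,1,1,1,1,1])

```text
time_s: 15.92
position: [0.5732, -0.3714, 0.1418]
orientation: [-0.541, 0.542, -0.455, 0.455]
force: [-0.2, 0.4, -1.7]
finger_gap: 0.037
```

```bash
python3 -c "
from h import *
go([.398,-.3155,.13],10)"
```

```text
t 15.92 dp [-0.0854  0.0118 -0.1629] rot [ 0. -0.  0.] zhead 10.0
```

Emit:
move_arm(dp=[[-0.084,0.01,-0.163],[-0.084,0.01,-0.163],[-0.084,0.01,-0.163],[-0.084,0.01,-0.163],[-0.084,0.01,-0.163],[-0.084,0.01,-0.163],[-0.084,0.01,-0.163],[-0.084,0.01,-0.163]], rot=[[0,0,0],[0,0,0],[0,0,0],[0,0,0],[0,0,0],[0,0,0],[0,0,0],[0,0,0]], jaw=[1,1,1,1,1,1,1,1])

```text
time_s: 16.58
position: [0.396, -0.3151, 0.1277]
orientation: [-0.541, 0.542, -0.458, 0.452]
force: [0.1, -0.4, 0.4]
finger_gap: 0.0365
```

```bash
python3 -c "
from h import *
go([.398,-.3165,.040],10);f=frame('top','t7');print(jars(f,.082),fit_tray(f));g=frame('side')
A=cv2.resize(g['bgr'][280:384,240:400],(800,520),interpolation=cv2.INTER_CUBIC);
cv2.imwrite('pics/s7.png',draw(g,[box(.3935,-.290,10,.056,.108,.03)],240,280,160,104,5))"
```

```text
t 16.58 dp [0.0023 0.0877 0.0022] rot [ 0.3 -0.  -0.3] zhead 10.0
[(array([ 0.5742, -0.0647,  0.082 ]), 93), (array([0.5697, 0.0391, 0.082 ]), 89), (array([ 0.5721, -0.0146,  0.082 ]), 91), (array([0.567, 0.088, 0.082]), 89)] [(array([0.6828, 0.0169, 0.04  ]), np.float64(349.34), 484), (array([ 0.5642, -0.3172,  0.1734]), np.float64(17.51), 905), (array([0.4039, 0.2879, 0.1202]), np.float64(9.65), 955)]
```

View pics/s7.png

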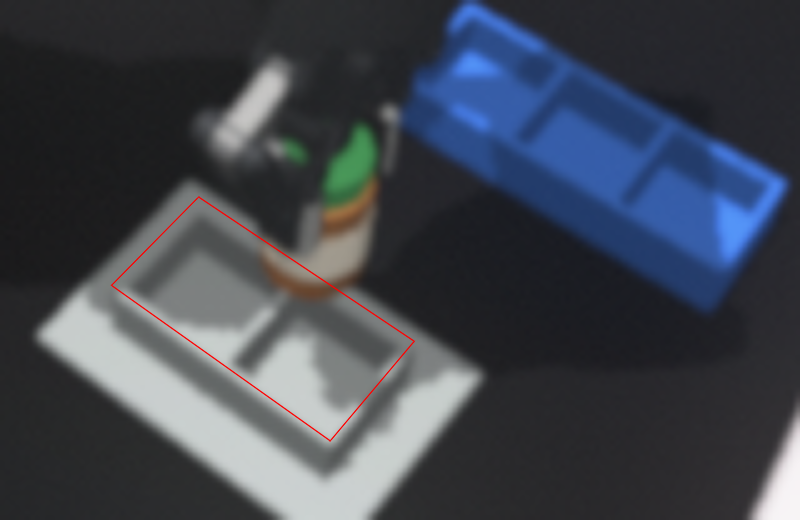

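Emit:
move_arm(dp=[[0.002,0.03,0.002],[0.002,0.05,0.002],[0.002,0.067,0.002],[0.002,0.077,0.002],[0.002,0.084,0.002],[0.002,0.088,0.002],[0.002,0.088,0.002]], rot=[[0,0,0],[0,0,0],[0,0,0],[0,0,0],[0,0,0],[0,0,0],[0,0,0]], jaw=[1,1,1,1,1,1,1])

```text
time_s: 17.27
position: [0.3977, -0.3164, 0.04]
orientation: [-0.541, 0.542, -0.458, 0.452]
force: [-0.8, 0.2, -0.3]
finger_gap: 0.0369
```

```bash
python3 -c "
from h import *
go([.398,-.3165,.039],10)"
```

```text
t 17.27 dp [0.0001 0.001  0.0003] rot [ 0.4 -0.  -0.4] zhead 10.0
```

Emit:
move_arm(dp=[[0,0.001,0],[0,0.001,0],[0,0.001,0],[0,-0.04,0],[0,-0.08,0],[0,-0.12,0],[0,-0.16,0],[0,-0.18,0]], rot=[[0,0,0],[0,0,0],[0,0,0],[0,0,0],[0,0,0],[0,0,0],[0,0,0],[0,0,0]], jaw=[1,-0.5,-0.5,-0.5,-0.5,-0.5,-0.5,-0.5])

```text
time_s: 17.93
position: [0.4, -0.3184, 0.2261]
orientation: [-0.541, 0.542, -0.455, 0.454]
force: [1.6, -0.4, 1.1]
finger_gap: 0.0639
```

Emit:
move_arm(dp=[[0,-0.04,0.05],[0,-0.08,0.1],[0,-0.11,0.15],[0,-0.11,0.15],[0,-0.11,0.15]], rot=[[0,7,0],[0,7,0],[0,7,0],[0,7,0],[0,7,0]], jaw=[-1,-1,-1,-1,-1])

```text
time_s: 18.35
position: [0.5507, -0.2906, 0.3325]
orientation: [0.513, -0.513, 0.488, -0.485]
force: [0.8, -0.5, 0.4]
finger_gap: 0.0852
```

```bash
python3 -c "
from h import *
go([.674,.0165,.335],3);f=frame('top','t8');print(jars(f,.070));print(fit_tray(f))
for t in np.arange(0,101,6.25): print(t,(.175*np.array([np.cos(np.radians(10))-np.cos(np.radians(10-t)),np.sin(np.radians(10-t))-np.sin(np.radians(10))])).round(4))"
```

```text
t 18.35 dp [-0.3001 -0.0017  0.1395] rot [ 0.1  0.1 -0.2] zhead 3.1
[(array([ 0.5755, -0.0653,  0.07  ]), 93), (array([0.5709, 0.0393, 0.07  ]), 89), (array([ 0.5732, -0.015 ,  0.07  ]), 92), (array([0.5683, 0.0886, 0.07  ]), 89), (array([ 0.4044, -0.3179,  0.07  ]), 39)]
[(array([0.6828, 0.0187, 0.0465]), np.float64(347.59), 481), (array([ 0.5568, -0.2745,  0.2948]), np.float64(431.96), 479), (array([0.4038, 0.2879, 0.121 ]), np.float64(9.56), 954)]
0.0 [0. 0.]
6.25 [-0.0023 -0.0189]
12.5 [-0.0025 -0.038 ]
18.75 [-0.0006 -0.057 ]
25.0 [ 0.0033 -0.0757]
31.25 [ 0.0092 -0.0938]
37.5 [ 0.0171 -0.1112]
43.75 [ 0.0268 -0.1276]
50.0 [ 0.0383 -0.1429]
56.25 [ 0.0513 -0.1568]
62.5 [ 0.0658 -0.1692]
68.75 [ 0.0816 -0.18  ]
75.0 [ 0.0984 -0.189 ]
81.25 [ 0.1161 -0.1961]
87.5 [ 0.1345 -0.2012]
93.75 [ 0.1533 -0.2043]
100.0 [ 0.1723 -0.2054]
```

Emit:
move_arm(dp=[[-0.3,-0.002,0.142],[-0.3,-0.002,0.142],[-0.3,-0.002,0.142],[-0.3,-0.002,0.142],[-0.3,-0.002,0.142],[-0.3,-0.002,0.142],[-0.3,-0.002,0.142],[-0.3,-0.002,0.142]], rot=[[0,0,0],[0,0,0],[0,0,0],[0,0,0],[0,0,0],[0,0,0],[0,0,0],[0,0,0]], jaw=[-1,-1,-1,-1,-1,-1,-1,-1])

```text
time_s: 19.07
position: [0.6736, 0.0174, 0.3316]
orientation: [-0.513, 0.513, -0.49, 0.484]
force: [0.6, -0.7, 0.7]
finger_gap: 0.0854
```

Emit:
move_arm(dp=[[-0.005,0,0],[-0.005,0,0],[-0.005,0,0],[-0.005,0,0]], rot=[[0,0,0],[0,0,0],[0,0,0],[0,0,0]], jaw=[-1,-1,-1,-1])

```text
time_s: 19.4
position: [0.6728, 0.019, 0.3315]
orientation: [-0.512, 0.513, -0.49, 0.484]
force: [-0.6, -0.3, 0.7]
finger_gap: 0.0858
```

```bash
python3 -c "
from h import *
go([.677,.0165,.243],3);f=frame('top','t8');print(jars(f,.070));g=frame('side');print([(a,c.round(1)) for a,c,p in blobs(g,(0,150,100),(8,255,255),40)], w2px(g,[.677,.0167,.262]))
cv2.imwrite('pics/s8.png',cv2.resize(g['bgr'][60:240,180:420],None,fx=3,fy=3,interpolation=cv2.INTER_CUBIC))"
```

```text
t 19.4 dp [0.0032 0.0884 0.0047] rot [ 0.4 -0.1 -0.3] zhead 2.9
[(array([ 0.5731, -0.0148,  0.07  ]), 84), (array([0.5679, 0.0882, 0.07  ]), 90), (array([0.5705, 0.039 , 0.07  ]), 83), (array([ 0.3965, -0.3126,  0.07  ]), 104)]
[(np.int32(288), array([294.8, 133. ]))] [[294.90733797 133.9317409 ]]
```

View pics/s8.png

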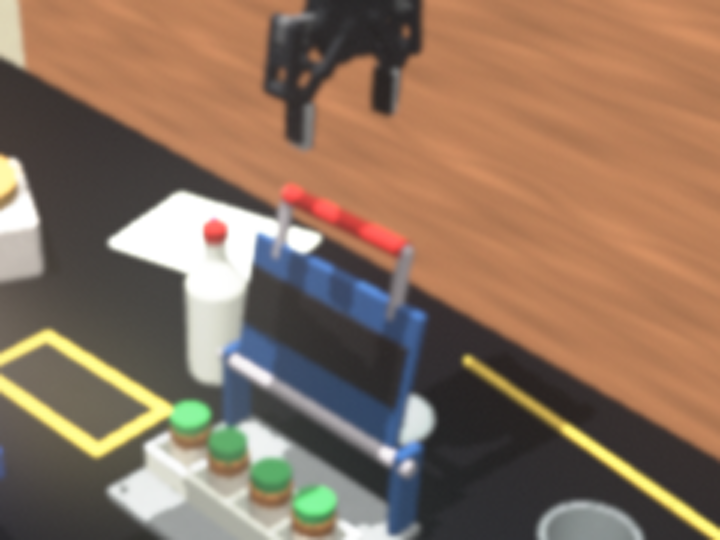

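Emit:
move_arm(dp=[[0.002,0.03,0.0045],[0.002,0.055,0.0045],[0.002,0.075,0.0045],[0.002,0.088,0.0045],[0.002,0.088,0.0045],[0.002,0.088,0.0045]], rot=[[0,0,0],[0,0,0],[0,0,0],[0,0,0],[0,0,0],[0,0,0]], jaw=[-1,-1,-1,-1,-1,-1])

```text
time_s: 20.0
position: [0.6766, 0.0183, 0.2432]
orientation: [-0.512, 0.513, -0.491, 0.484]
force: [-0.1, -0.2, 0.6]
finger_gap: 0.0856
```

Emit:
move_arm(dp=[[0,0,0],[0,0,0],[0,0,0],[0,0,0],[0,0,0],[0,0,0]], rot=[[0,0,0],[0,0,0],[0,0,0],[0,0,0],[0,0,0],[0,0,0]], jaw=[1,1,1,1,1,1], squeeze=30)

```text
time_s: 20.5
position: [0.6775, 0.0192, 0.244]
orientation: [-0.513, 0.513, -0.49, 0.484]
force: [1.9, 0.2, -1.2]
finger_gap: 0.0147
```

Emit:
move_arm(dp=[[0,-0.002,-0.019],[0,-0.0025,-0.038],[0,-0.0005,-0.057],[0,0.0035,-0.076],[0,0.009,-0.094],[0,0.017,-0.111],[0,0.027,-0.1275],[0,0.038,-0.143]], rot=[[0,0,0],[0,0,0],[0,0,0],[0,0,0],[0,0,0],[0,0,0],[0,0,0],[0,0,0]], jaw=[1,1,1,1,1,1,1,1])

```text
time_s: 21.17
position: [0.5361, 0.0116, 0.2091]
orientation: [0.514, -0.511, 0.488, -0.486]
force: [8.5, -2.0, 4.6]
finger_gap: 0.0149
```

```bash
python3 -c "
from h import *
s=bot.observe();print(s['position'],s['force'],s['finger_gap'])
g=frame('side');cv2.imwrite('pics/s9.png',cv2.resize(g['bgr'][100:280,180:420],None,fx=3,fy=3,interpolation=cv2.INTER_CUBIC))"
```

```text
[0.53608919 0.01159303 0.20912623] [ 8.51282435 -2.03028834  4.64106212] 0.014910222144194647
```

View pics/s9.png

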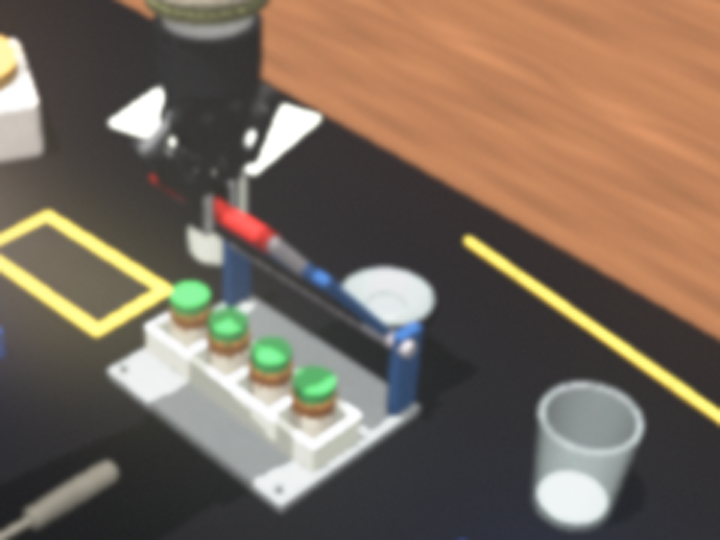

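Emit:
move_arm(dp=[[0,0.013,-0.014],[0,0.0275,-0.0265],[0,0.0435,-0.037],[0,0.06,-0.046],[0,0.078,-0.053],[0,0.096,-0.0585],[0,0.115,-0.0615],[0,0.134,-0.0625]], rot=[[0,0,0],[0,0,0],[0,0,0],[0,0,0],[0,0,0],[0,0,0],[0,0,0],[0,0,0]], jaw=[1,1,1,1,1,1,1,1])

```text
time_s: 21.88
position: [0.4718, 0.0083, 0.0743]
orientation: [-0.513, 0.513, -0.489, 0.485]
force: [-0.6, -5.9, 12.2]
finger_gap: 0.0147
```

Emit:
move_arm(dp=[[0,0.003,0],[0,0.003,0],[0,0.003,0],[0,0.003,0],[0,0.003,0]], rot=[[0,0,0],[0,0,0],[0,0,0],[0,0,0],[0,0,0]], jaw=[1,1,1,1,1])

```text
time_s: 22.3
position: [0.4717, 0.0084, 0.0713]
orientation: [-0.512, 0.513, -0.489, 0.485]
force: [-2.1, -4.6, 8.0]
finger_gap: 0.0148
```

```bash
python3 -c "
from h import *
s=bot.observe();print(s['position'],s['force'],s['finger_gap'])
g=frame('side');print([(a,c.round(1)) for a,c,p in blobs(g,(0,150,100),(8,255,255),40)], w2px(g,[[.470,.007,.09],[.4665,.0717,.09],[.4735,-.058,.09]]))
cv2.imwrite('pics/s10.png',cv2.resize(g['bgr'][100:300,150:400],None,fx=3,fy=3,interpolation=cv2.INTER_CUBIC))"
```

```text
[0.47167841 0.00838182 0.07132466] [-2.10131037 -4.58130341  7.96038554] 0.014821317510043433
[(np.int32(102), array([239.5, 231. ]))] [[231.52520207 226.51132376]
 [214.87548059 213.71692944]
 [249.62100509 240.37630972]]
```

View pics/s10.png

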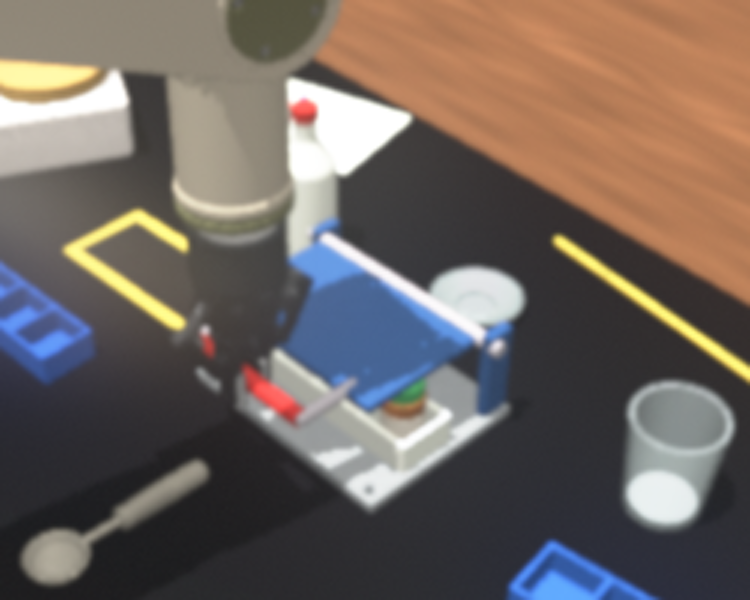

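Emit:
move_arm(dp=[[0,0.002,0],[0,0.004,0],[0,0.006,0],[0,0.006,0],[0,0.006,0]], rot=[[0,0,0],[0,0,0],[0,0,0],[0,0,0],[0,0,0]], jaw=[1,1,1,1,1])

```text
time_s: 22.77
position: [0.4717, 0.0084, 0.0675]
orientation: [-0.512, 0.513, -0.489, 0.485]
force: [-16.2, -3.9, 31.4]
finger_gap: 0.0148
```

```bash
python3 -c "
from h import *
s=bot.observe();print(s['position'],s['force'],s['finger_gap'])
g=frame('side');print([(a,c.round(1),p[p[:,0].argmax()]) for a,c,p in blobs(g,(0,150,100),(8,255,255),40)])"
```

```text
[0.47174387 0.00840156 0.06752244] [-16.22155554  -3.92089459  31.36480097] 0.014847634903683713
[(np.int32(100), array([239.6, 232. ]), array([248., 236.], dtype=float32))]
```

Emit:
move_arm(dp=[[0,-0.0125,0],[0,-0.022,0.001],[0,-0.0315,0.0025],[0,-0.041,0.004],[0,-0.05,0.0065],[0,-0.0595,0.0095],[0,-0.068,0.0125],[0,-0.077,0.0165]], rot=[[0,0,0],[0,0,0],[0,0,0],[0,0,0],[0,0,0],[0,0,0],[0,0,0],[0,0,0]], jaw=[1,1,1,1,1,1,1,1])

```text
time_s: 23.48
position: [0.4895, 0.0095, 0.1421]
orientation: [0.513, -0.512, 0.489, -0.485]
force: [11.6, -3.3, -1.8]
finger_gap: 0.0146
```

Emit:
move_arm(dp=[[0,-0.0085,0.0045],[0,-0.017,0.009],[0,-0.025,0.014],[0,-0.0325,0.02],[0,-0.04,0.026],[0,-0.047,0.032],[0,-0.0535,0.039],[0,-0.06,0.046]], rot=[[0,0,0],[0,0,0],[0,0,0],[0,0,0],[0,0,0],[0,0,0],[0,0,0],[0,0,0]], jaw=[1,1,1,1,1,1,1,1])

```text
time_s: 24.15
position: [0.5351, 0.012, 0.1995]
orientation: [-0.513, 0.513, -0.49, 0.484]
force: [8.8, -1.3, -8.4]
finger_gap: 0.015
```

Emit:
move_arm(dp=[[0,-0.006,0.0075],[0,-0.0115,0.0155],[0,-0.0165,0.0235],[0,-0.021,0.0315],[0,-0.0255,0.0405],[0,-0.029,0.049],[0,-0.032,0.058],[0,-0.035,0.067]], rot=[[0,0,0],[0,0,0],[0,0,0],[0,0,0],[0,0,0],[0,0,0],[0,0,0],[0,0,0]], jaw=[1,1,1,1,1,1,1,1])

```text
time_s: 24.82
position: [0.6011, 0.0156, 0.2349]
orientation: [-0.512, 0.513, -0.49, 0.483]
force: [-2.9, -0.4, 6.9]
finger_gap: 0.0152
```

Emit:
move_arm(dp=[[0,-0.0025,0.0095],[0,-0.004,0.0185],[0,-0.005,0.028],[0,-0.006,0.0375],[0,-0.006,0.047],[0,-0.0055,0.0565],[0,-0.0045,0.066],[0,-0.0035,0.0755]], rot=[[0,0,0],[0,0,0],[0,0,0],[0,0,0],[0,0,0],[0,0,0],[0,0,0],[0,0,0]], jaw=[1,1,1,1,1,1,1,1])

```text
time_s: 25.48
position: [0.6762, 0.0197, 0.2368]
orientation: [-0.512, 0.514, -0.491, 0.483]
force: [-1.4, -0.7, 3.7]
finger_gap: 0.0147
```

```bash
python3 -c "
from h import *
s=bot.observe();print(s['position'],s['force'],s['finger_gap']);go([.6775,.019,.244],3)
g=frame('side');print([(a,c.round(1),p[p[:,0].argmax()]) for a,c,p in blobs(g,(0,150,100),(8,255,255),20)])"
```

```text
[0.67620585 0.01968633 0.23683641] [-1.35095102 -0.66391839  3.68818192] 0.014724882125136502
t 25.48 dp [ 0.0007 -0.0072  0.0012] rot [ 0.5 -0.  -0.4] zhead 3.0
[(np.int32(128), array([304. , 138.1]), array([313., 139.], dtype=float32))]
```

Emit:
move_arm(dp=[[0,0,0.002],[0,0,0.002],[0,0,0.002],[0,0,0.002]], rot=[[0,0,0],[0,0,0],[0,0,0],[0,0,0]], jaw=[1,1,1,1])

```text
time_s: 25.87
position: [0.6776, 0.0197, 0.2368]
orientation: [-0.512, 0.514, -0.491, 0.483]
force: [-0.3, 3.6, -6.6]
finger_gap: 0.015
```

Emit:
move_arm(dp=[[0,0,0],[0,0,0],[0,0,0],[0,0,0],[0,0,0],[0,-0.03,0],[0,-0.07,0],[0,-0.1,0]], rot=[[0,0,0],[0,0,0],[0,0,0],[0,0,0],[0,0,0],[0,0,0],[0,0,0],[0,0,0]], jaw=[0.5,0.3,0,-0.5,-1,-1,-1,-1])

```text
time_s: 26.53
position: [0.6789, 0.0185, 0.34]
orientation: [-0.512, 0.513, -0.49, 0.484]
force: [0.7, 0.6, 1.4]
finger_gap: 0.0856
```

```bash
python3 -c "
from h import *
g=frame('side','s11');print([(a,c.round(1),p[p[:,0].argmax()]) for a,c,p in blobs(g,(0,150,100),(8,255,255),20)],jars(frame('top'),.082)); f=frame('top','t11');print(fit_tray(f));go([.4038,.2879,.2],6.6)"
```

```text
[(np.int32(289), array([294.8, 133. ]), array([314., 139.], dtype=float32))] [(array([ 0.5728, -0.0146,  0.082 ]), 77), (array([0.5727, 0.0876, 0.082 ]), 56), (array([0.573, 0.039, 0.082]), 62), (array([ 0.3965, -0.3098,  0.082 ]), 103)]
[(array([ 0.5524, -0.3666,  0.1798]), np.float64(21.19), 934), (array([0.4036, 0.289 , 0.1161]), np.float64(16.97), 942)]
t 26.68 dp [-0.2827  0.1442 -0.2628] rot [-0.1 -3.6 -0.3] zhead 3.0
```

Emit:
move_arm(dp=[[-0.283,0.144,-0.263],[-0.283,0.144,-0.263],[-0.283,0.144,-0.263],[-0.283,0.144,-0.263],[-0.283,0.144,-0.263],[-0.283,0.144,-0.263],[-0.283,0.144,-0.263],[-0.283,0.144,-0.263]], rot=[[0,-3.5,-0.3],[0,-3.5,-0.3],[0,-3.5,-0.3],[0,-3.5,-0.3],[0,-3.5,-0.3],[0,-3.5,-0.3],[0,-3.5,-0.3],[0,-3.5,-0.3]], jaw=[-1,-1,-1,-1,-1,-1,-1,-1])

```text
time_s: 27.35
position: [0.4519, 0.2374, 0.2223]
orientation: [-0.525, 0.529, -0.473, 0.469]
force: [0.3, 0.1, 0.9]
finger_gap: 0.0856
```

```bash
python3 -c "
from h import *
go([.4036,.2885,.1],6.6)
f=frame('top','t12');print(fit_tray(f,near=[.55,-.36]))"
```

```text
t 27.35 dp [-0.0562  0.1227 -0.0413] rot [ 0.5 -0.1 -0. ] zhead 6.5
[(array([ 0.5523, -0.3661,  0.1733]), np.float64(19.94), 940)]
```

Emit:
move_arm(dp=[[-0.053,0.12,-0.04],[-0.053,0.12,-0.04],[-0.053,0.12,-0.04],[-0.053,0.12,-0.04],[-0.053,0.12,-0.04],[-0.053,0.12,-0.04],[-0.053,0.12,-0.04]], rot=[[0.4,0,0],[0.4,0,0],[0.4,0,0],[0.4,0,0],[0.4,0,0],[0.4,0,0],[0.4,0,0]], jaw=[-1,-1,-1,-1,-1,-1,-1])

```text
time_s: 27.98
position: [0.4097, 0.2851, 0.1069]
orientation: [0.529, -0.526, 0.471, -0.471]
force: [0.7, 0.3, 0.8]
finger_gap: 0.0853
```

```bash
python3 -c "
from h import *
go([.4036,.2885,.003],6.6)
g=frame('side');cv2.imwrite('pics/s12.png',cv2.resize(g['bgr'][120:260,80:280],None,fx=4,fy=4,interpolation=cv2.INTER_CUBIC))"
```

```text
t 27.98 dp [-0.0039  0.1038 -0.006 ] rot [-0.2 -0.2 -0.1] zhead 6.4
```

View pics/s12.png

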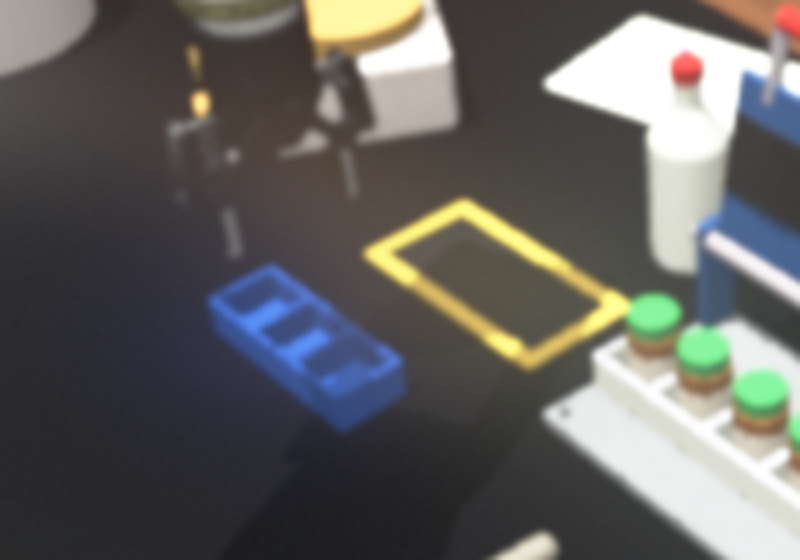

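```bash
python3 -c "
from h import *
g=frame('side')
print((w2px(g,box(.4036,.2885,6.6,.056,.16,.03))-[80,120])*4)
print(ray2w(g,np.array([[270,267],[210,305],[403,365],[345,405]])/4+[80,120],.03), fit_tray(g))"
```

```text
[[333.26707235 394.41051718]
 [399.18324745 355.98994895]
 [269.47967804 262.09349177]
 [206.04229037 295.22793421]]
[[0.41962377 0.36529787 0.03      ]
 [0.36366442 0.35197687 0.03      ]
 [0.43760018 0.20212985 0.03      ]
 [0.38575978 0.19114457 0.03      ]] [(array([0.7977, 0.1421, 0.6276]), np.float64(625.77), 1198), (array([0.4022, 0.2886, 0.0909]), np.float64(23.02), 1097), (array([ 0.7257, -0.0161, -0.865 ]), np.float64(932.71), 116), (array([ 0.552 , -0.3636,  0.1664]), np.float64(24.76), 2656)]
```

Emit:
move_arm(dp=[[-0.003,0,-0.006],[-0.003,0.04,-0.006],[-0.003,0.075,-0.006],[-0.003,0.095,-0.006],[-0.003,0.103,-0.006],[-0.003,0.103,-0.006]], rot=[[0,0,0],[0,0,0],[0,0,0],[0,0,0],[0,0,0],[0,0,0]], jaw=[-1,-1,-1,-1,-1,-1])

```text
time_s: 28.58
position: [0.4, 0.2865, 0.0002]
orientation: [-0.526, 0.528, -0.472, 0.47]
force: [-0.4, 0.7, -0.2]
finger_gap: 0.0852
```

Emit:
move_arm(dp=[[0,0,0],[0,0,0],[0,0,0],[0,0,0]], rot=[[0,0,0],[0,0,0],[0,0,0],[0,0,0]], jaw=[1,1,1,1], squeeze=40)

```text
time_s: 28.92
position: [0.4032, 0.2885, 0.0041]
orientation: [0.529, -0.526, 0.471, -0.471]
force: [-0.8, -0.5, 5.6]
finger_gap: 0.0553
```

```bash
python3 -c "
from h import *
go([.4036,.2885,.003],6.6); print(bot.observe()['position'],bot.observe()['force'])"
```

```text
t 28.92 dp [0.     0.0011 0.0004] rot [-0.2 -0.1 -0.2] zhead 6.5
[0.40316444 0.28846189 0.00412492] [-0.84649166 -0.4857927   5.62378245]
```

Emit:
move_arm(dp=[[0,-0.02,0],[0,-0.05,0],[0,-0.08,0],[0,-0.08,0.05],[0,-0.08,0.1],[0,-0.08,0.155],[0,-0.08,0.155],[0,-0.08,0.155]], rot=[[0,0,0],[0,0,0],[0,0,0],[0,0,0],[0,0,0],[0,1,0],[0,1,0],[0,1,0]], jaw=[1,1,1,1,1,1,1,1])

```text
time_s: 29.58
position: [0.561, 0.3047, 0.0828]
orientation: [0.524, -0.521, 0.475, -0.477]
force: [-0.4, 0.0, -0.1]
finger_gap: 0.055
```

```bash
python3 -c "
from h import *
s=bot.observe();print(s['force'],s['finger_gap'])
go([.5608,.2812,.007],5.7)
g=frame('side','s13');cv2.imwrite('pics/s13.png',cv2.resize(g['bgr'][120:260,80:280],None,fx=4,fy=4,interpolation=cv2.INTER_CUBIC))"
```

```text
[-0.39610071  0.02165462 -0.14965143] 0.055003919393050715
t 29.58 dp [ 0.0235  0.0758 -0.0027] rot [-0.3 -0.4 -0.1] zhead 5.3
```

View pics/s13.png

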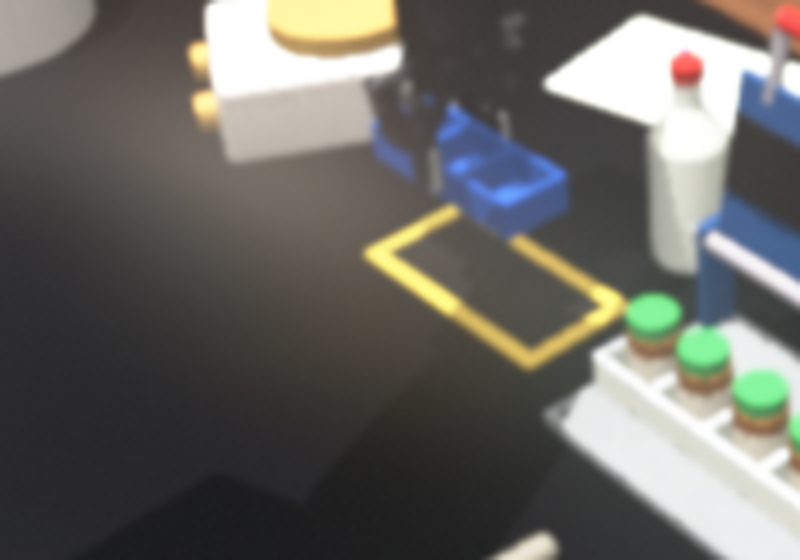

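Emit:
move_arm(dp=[[0.0235,0,-0.0025],[0.0235,0.03,-0.0025],[0.0235,0.05,-0.0025],[0.0235,0.062,-0.0025],[0.0235,0.07,-0.0025],[0.0235,0.074,-0.0025],[0.0235,0.074,-0.0025],[0.0235,0.074,-0.0025]], rot=[[0,0,0],[0,0,0],[0,0,0],[0,0,0],[0,0,0],[0,0,0],[0,0,0],[0,0,0]], jaw=[1,1,1,1,1,1,1,1])

```text
time_s: 30.3
position: [0.5556, 0.2818, 0.0087]
orientation: [0.524, -0.523, 0.476, -0.475]
force: [-0.7, -1.2, -0.5]
finger_gap: 0.0554
```

```bash
python3 -c "
from h import *
s=bot.observe();print(s['force'])
go([.5608,.2812,.007],5.7)"
```

```text
[-0.69543615 -1.16240945 -0.5149422 ]
t 30.3 dp [0.0011 0.0017 0.0051] rot [-0.1 -0.2 -0.1] zhead 5.5
```

Emit:
move_arm(dp=[[0.001,0,0.005],[0.001,0,0.005],[0.001,0.002,0.005],[0.001,0.003,0.005],[0.001,0.003,0.005]], rot=[[0,0,0],[0,0,0],[0,0,0],[0,0,0],[0,0,0]], jaw=[1,1,1,1,1])

```text
time_s: 30.72
position: [0.5613, 0.281, 0.0061]
orientation: [0.524, -0.522, 0.476, -0.476]
force: [-2.2, -1.1, 5.9]
finger_gap: 0.0555
```

Emit:
move_arm(dp=[[0,0,0],[0,0,0],[0,0,0],[0,-0.03,0],[0,-0.06,0],[0,-0.1,0],[0,-0.14,0],[0,-0.14,0]], rot=[[0,0,0],[0,0,0],[0,0,0],[0,0,0],[0,0,0],[0,0,0],[0,0,0],[0,0,0]], jaw=[-1,-1,-1,-1,-1,-1,-1,-1])

```text
time_s: 31.38
position: [0.5649, 0.2825, 0.155]
orientation: [0.528, -0.519, 0.474, -0.477]
force: [1.4, 0.5, 1.7]
finger_gap: 0.0857
```

```bash
python3 -c "
from h import *
f=frame('top');print(fit_tray(f,near=[.55,-.36]),fit_tray(f,near=[.55,.28]))
f=frame('side');print(fit_tray(f,near=[.55,-.36]),fit_tray(f,.002,near=[.56,.28]))
go([.5525,-.365,.2],9.9)"
```

```text
[(array([ 0.5524, -0.3666,  0.1804]), np.float64(20.66), 939)] [(array([0.5659, 0.2169, 0.0087]), np.float64(559.21), 413)]
[(array([ 0.552 , -0.3636,  0.1664]), np.float64(24.76), 2656)] [(array([0.5708, 0.2962, 0.003 ]), np.float64(112.54), 588)]
t 31.48 dp [ 0.6423 -0.0544 -0.0707] rot [-0.3 -4.4 -0.1] zhead 5.5
```

Emit:
move_arm(dp=[[0.03,-0.05,-0.03],[0.33,-0.055,-0.06],[0.33,-0.055,-0.06],[0.33,-0.055,-0.06],[0.33,-0.055,-0.06],[0.33,-0.055,-0.06],[0.33,-0.055,-0.06],[0.33,-0.055,-0.06]], rot=[[0,-4.4,0],[0,-4.4,0],[0,-4.4,0],[0,-4.4,0],[0,-4.4,0],[0,-4.4,0],[0,-4.4,0],[0,-4.4,0]], jaw=[-1,-1,-1,-1,-1,-1,-1,-1])

```text
time_s: 32.15
position: [0.5311, -0.0327, 0.1956]
orientation: [-0.541, 0.542, -0.456, 0.454]
force: [1.4, 0.8, -0.6]
finger_gap: 0.0857
```

```bash
python3 -c "
from h import *
go([.5525,-.365,.15],9.9)"
```

```text
t 32.15 dp [ 0.3312  0.045  -0.0358] rot [ 0.2 -0.  -0.1] zhead 9.9
```

Emit:
move_arm(dp=[[0.331,0.045,-0.036],[0.331,0.045,-0.036],[0.331,0.045,-0.036],[0.331,0.045,-0.036],[0.331,0.045,-0.036],[0.331,0.045,-0.036],[0.331,0.045,-0.036],[0.331,0.045,-0.036]], rot=[[0,0,0],[0,0,0],[0,0,0],[0,0,0],[0,0,0],[0,0,0],[0,0,0],[0,0,0]], jaw=[-1,-1,-1,-1,-1,-1,-1,-1])

```text
time_s: 32.82
position: [0.5524, -0.3619, 0.1496]
orientation: [0.541, -0.541, 0.457, -0.454]
force: [0.7, 0.3, 0.2]
finger_gap: 0.0855
```

Emit:
move_arm(dp=[[0,0.03,0],[0,0.04,0],[0,0.04,0],[0,0.04,0]], rot=[[0,0,0],[0,0,0],[0,0,0],[0,0,0]], jaw=[-1,-1,-1,-1])

```text
time_s: 33.15
position: [0.5525, -0.3587, 0.1103]
orientation: [0.542, -0.541, 0.457, -0.453]
force: [-0.2, -1.1, 0.3]
finger_gap: 0.0856
```

```bash
python3 -c "
from h import *
go([.5525,-.365,.003],9.9)
f=frame('top','t14');print(fit_tray(f,.002,near=[.55,.28]),jars(f,.082))
f=frame('side');print(fit_tray(f,near=[.55,-.36]),fit_tray(f,.002,near=[.56,.28]))"
```

```text
t 33.15 dp [ 0.0067  0.1072 -0.0008] rot [ 0.2  0.  -0.3] zhead 9.9
[(array([0.5615, 0.2792, 0.102 ]), np.float64(39.74), 875)] [(array([0.5697, 0.0391, 0.082 ]), 89), (array([ 0.5721, -0.0146,  0.082 ]), 91), (array([ 0.574 , -0.0647,  0.082 ]), 92), (array([0.5672, 0.0879, 0.082 ]), 90)]
[(array([ 0.5521, -0.3641,  0.1655]), np.float64(31.06), 2618)] [(array([0.5725, 0.3001, 0.0107]), np.float64(113.96), 556)]
```

Emit:
move_arm(dp=[[0.006,0,0],[0.006,0.04,0],[0.006,0.075,0],[0.006,0.095,0],[0.006,0.105,0],[0.006,0.105,0],[0.006,0.105,0]], rot=[[0,0,0],[0,0,0],[0,0,0],[0,0,0],[0,0,0],[0,0,0],[0,0,0]], jaw=[-1,-1,-1,-1,-1,-1,-1])

```text
time_s: 33.83
position: [0.5556, -0.3667, 0.009]
orientation: [0.542, -0.541, 0.455, -0.455]
force: [0.5, 0.1, 1.4]
finger_gap: 0.0854
```

Emit:
move_arm(dp=[[0,0,0],[0,0,0],[0,0,0],[0,0,0],[0,0,0]], rot=[[0,0,0],[0,0,0],[0,0,0],[0,0,0],[0,0,0]], jaw=[1,1,1,1,1])

```text
time_s: 34.25
position: [0.5562, -0.3676, 0.0103]
orientation: [0.541, -0.541, 0.454, -0.456]
force: [-1.8, -0.0, 6.3]
finger_gap: 0.0551
```

Emit:
move_arm(dp=[[0,-0.02,0],[0,-0.05,0],[0,-0.09,0],[0,-0.13,0],[0,-0.17,0],[0,-0.17,0],[0,-0.17,0]], rot=[[0,0,0],[0,0,0],[0,0,0],[0,0,0],[0,0,0],[0,0,0],[0,0,0]], jaw=[1,1,1,1,1,1,1])

```text
time_s: 34.83
position: [0.5571, -0.3683, 0.1833]
orientation: [0.542, -0.541, 0.452, -0.458]
force: [-0.9, -0.3, -2.2]
finger_gap: 0.0552
```

```bash
python3 -c "
from h import *
go([.53,-.03,.19],6);f=frame('side');print(bot.observe()['force'])
cv2.imwrite('pics/s15.png',cv2.resize(f['bgr'][150:384,250:512],None,fx=2.5,fy=2.5))"
```

```text
t 34.83 dp [-0.3379 -0.0085  0.0313] rot [-0.4  3.9  0.3] zhead 9.9
[ 0.16915947  0.33383701 -3.06407343]
```

View pics/s15.png

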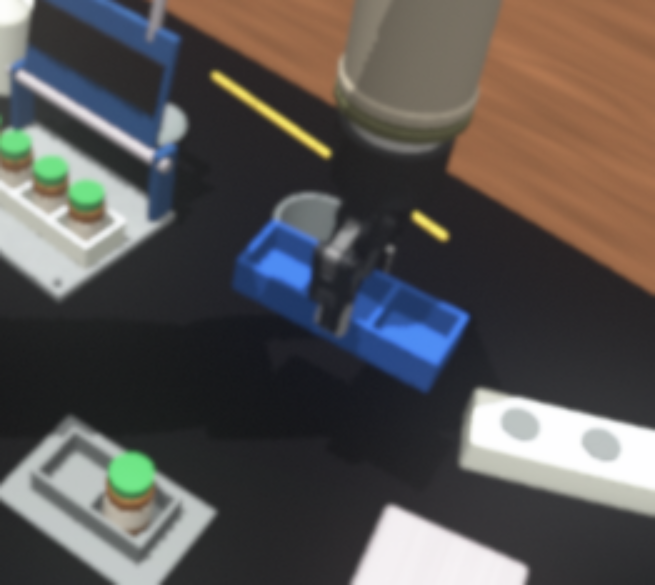

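Emit:
move_arm(dp=[[-0.338,-0.01,0.03],[-0.338,-0.01,0.03],[-0.338,-0.01,0.03],[-0.338,-0.01,0.03],[-0.338,-0.01,0.03],[-0.338,-0.01,0.03],[-0.338,-0.01,0.03],[-0.338,-0.01,0.03]], rot=[[0,4,0],[0,4,0],[0,4,0],[0,4,0],[0,4,0],[0,4,0],[0,4,0],[0,4,0]], jaw=[1,1,1,1,1,1,1,1])

```text
time_s: 35.55
position: [0.5248, -0.0325, 0.1853]
orientation: [-0.524, 0.525, -0.475, 0.472]
force: [1.0, 0.7, -2.1]
finger_gap: 0.0552
```

```bash
python3 -c "
from h import *
go([.561,.279,.15],5.8);print(bot.observe()['finger_gap'])"
```

```text
t 35.55 dp [-0.3061  0.0357  0.0679] rot [ 0.2  0.1 -0.1] zhead 5.9
0.055155328614721555
```

Emit:
move_arm(dp=[[-0.305,0,0.066],[-0.305,0,0.066],[-0.305,0,0.066],[-0.305,0,0.066],[-0.305,0,0.066],[-0.305,0.02,0.066],[-0.305,0.035,0.066],[-0.305,0.035,0.066]], rot=[[0,0,0],[0,0,0],[0,0,0],[0,0,0],[0,0,0],[0,0,0],[0,0,0],[0,0,0]], jaw=[1,1,1,1,1,1,1,1])

```text
time_s: 36.22
position: [0.5594, 0.2789, 0.1495]
orientation: [-0.525, 0.526, -0.474, 0.472]
force: [-0.2, -0.5, -2.4]
finger_gap: 0.0548
```

Emit:
move_arm(dp=[[0,0.03,0],[0,0.05,0],[0,0.05,0],[0,0.05,0]], rot=[[0,0,0],[0,0,0],[0,0,0],[0,0,0]], jaw=[1,1,1,1])

```text
time_s: 36.55
position: [0.5587, 0.2747, 0.0995]
orientation: [-0.523, 0.527, -0.475, 0.472]
force: [-0.2, -0.1, -0.9]
finger_gap: 0.0548
```

```bash
python3 -c "
from h import *
go([.561,.279,.0425],5.8);print(bot.observe()['finger_gap'])
g=frame('side');cv2.imwrite('pics/s16.png',cv2.resize(g['bgr'][120:260,80:280],None,fx=4,fy=4,interpolation=cv2.INTER_CUBIC))"
```

```text
t 36.55 dp [-0.0041  0.057   0.0031] rot [0.4 0.1 0. ] zhead 5.9
0.05482151186928295
```

View pics/s16.png

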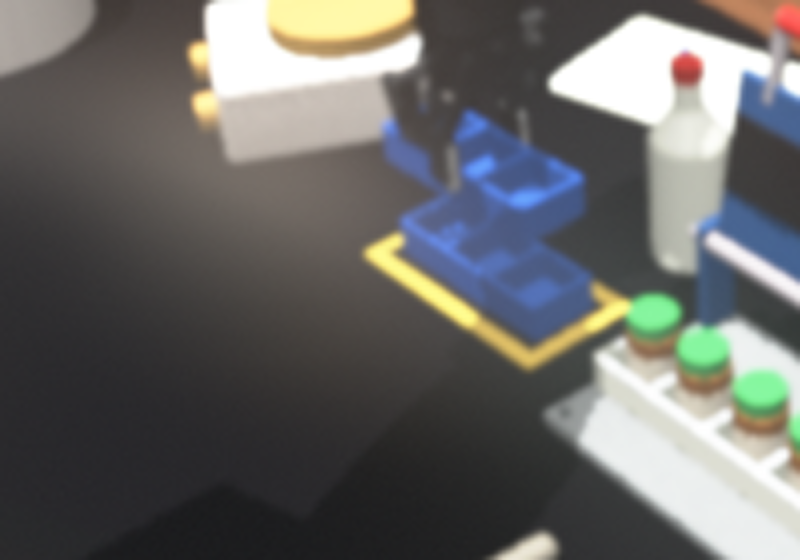

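Emit:
move_arm(dp=[[-0.004,0,0.003],[-0.004,0.02,0.003],[-0.004,0.035,0.003],[-0.004,0.045,0.003],[-0.004,0.051,0.003],[-0.004,0.055,0.003],[-0.004,0.055,0.003]], rot=[[0.3,0,0],[0.3,0,0],[0.3,0,0],[0.3,0,0],[0.3,0,0],[0.3,0,0],[0.3,0,0]], jaw=[1,1,1,1,1,1,1])

```text
time_s: 37.18
position: [0.564, 0.28, 0.048]
orientation: [0.526, -0.523, 0.473, -0.475]
force: [-0.5, -0.0, -2.0]
finger_gap: 0.0551
```

```bash
python3 -c "
from h import *
go([.561,.279,.0425],5.8);print(bot.observe()['force'])"
```

```text
t 37.18 dp [ 0.0006  0.0055 -0.0031] rot [-0.3  0.1 -0.1] zhead 5.9
[-0.50814769 -0.0035387  -1.97312572]
```

Emit:
move_arm(dp=[[0,0.001,-0.002],[0,0.003,-0.002],[0,0.005,-0.002],[0,0.006,-0.002],[0,0.006,-0.002]], rot=[[0,0,0],[0,0,0],[0,0,0],[0,0,0],[0,0,0]], jaw=[1,1,1,1,1])

```text
time_s: 37.6
position: [0.5623, 0.28, 0.0425]
orientation: [0.527, -0.523, 0.473, -0.475]
force: [-0.3, 0.4, -1.3]
finger_gap: 0.0547
```

```bash
python3 -c "
from h import *
go([.561,.279,.0425],5.8);print(bot.observe()['force'])"
```

```text
t 37.6 dp [ 0.0008 -0.     -0.0013] rot [-0.3  0.1 -0.1] zhead 5.9
[-0.32103232  0.39655821 -1.32483008]
```

Emit:
move_arm(dp=[[0,0.001,-0.001],[0,0.002,-0.001],[0,0.003,-0.001],[0,0.003,-0.001]], rot=[[-0.3,0,0],[-0.3,0,0],[-0.3,0,0],[-0.3,0,0]], jaw=[1,1,1,1])

```text
time_s: 37.93
position: [0.5623, 0.28, 0.0423]
orientation: [0.526, -0.524, 0.474, -0.474]
force: [-8.3, -4.0, 18.7]
finger_gap: 0.0554
```

```bash
python3 -c "
from h import *
go([.561,.279,.0425],5.8);print(bot.observe()['force'])"
```

```text
t 37.93 dp [ 0.0009 -0.0002 -0.0014] rot [-0.1  0.1 -0.1] zhead 5.9
[-8.34846822 -3.95121577 18.65101563]
```

Seated firmly. Ease the pressure off, release, rise and clear.

Emit:
move_arm(dp=[[0,-0.0025,0],[0,-0.0025,0],[0,-0.0025,0],[0,-0.0025,0],[0,-0.0025,0]], rot=[[0,0,0],[0,0,0],[0,0,0],[0,0,0],[0,0,0]], jaw=[1,1,0.3,-1,-1])

```text
time_s: 38.35
position: [0.5609, 0.2797, 0.0412]
orientation: [0.525, -0.525, 0.474, -0.473]
force: [0.7, -0.8, 0.3]
finger_gap: 0.0772
```

Emit:
move_arm(dp=[[0,0,0],[0,-0.02,0],[0,-0.05,0],[0,-0.09,0],[0,-0.13,0],[0,-0.17,-0.02],[0.04,-0.17,-0.06],[0.08,-0.17,-0.1]], rot=[[0,0,0],[0,0,0],[0,0,0],[0,0,0],[0,0,0],[0,0,0],[0,0,0],[0,0,0]], jaw=[-1,-1,-1,-1,-1,-1,-1,-1])

```text
time_s: 39.02
position: [0.4905, 0.2146, 0.2149]
orientation: [0.528, -0.523, 0.472, -0.474]
force: [-0.6, -1.3, -0.5]
finger_gap: 0.0852
```

Emit:
move_arm(dp=[[0.06,0,-0.04],[0.12,0,-0.06],[0.16,0,-0.06],[0.2,0,-0.06],[0.24,0,-0.06],[0.24,0,-0.06],[0.24,0,-0.06],[0.24,0,-0.06]], rot=[[0,0,0],[0,0,0],[0,0,0],[0,0,0],[0,0,0],[0,0,0],[0,0,0],[0,0,0]], jaw=[-1,-1,-1,-1,-1,-1,-1,-1])

```text
time_s: 39.68
position: [0.4539, -0.0336, 0.2107]
orientation: [0.524, -0.524, 0.475, -0.475]
force: [-0.4, 0.5, 0.1]
finger_gap: 0.0854
```

```bash
python3 -c "
from h import *
f=frame('top','tF');g=frame('side','sF')
print(jars(f,.082),jars(f,.07)[-1],fit_tray(f,.032))
print([(a,c.round(1)) for a,c,p in blobs(g,(0,150,100),(8,255,255),40)])
A=draw(g,[box(.561,.279,5.8,.056,.16,.062),box(.5608,.2812,5.7,.1,.2,.002)],140,120,130,100,4)
B=cv2.resize(f['bgr'][110:280,120:390],None,fx=2.3,fy=2.3)
w=max(A.shape[1],B.shape[1]);p=lambda i:np.pad(i,((0,0),(0,w-i.shape[1]),(0,0)))
I=np.vstack([p(A)[:300],p(B)[:300]]);cv2.imwrite('pics/fin.png',I);print(I.shape)"
```

```text
[(array([0.5698, 0.0392, 0.082 ]), 88), (array([ 0.5717, -0.0144,  0.082 ]), 83), (array([ 0.574, -0.065,  0.082]), 82), (array([0.567 , 0.0878, 0.082 ]), 90), (array([ 0.3965, -0.3098,  0.082 ]), 103)] (array([ 0.3964, -0.3125,  0.07  ]), 103) [(array([0.6781, 0.0199, 0.0564]), np.float64(312.62), 495), (array([0.5599, 0.2787, 0.0981]), np.float64(20.95), 931)]
[(np.int32(314), array([294.1, 132.6]))]
(600, 621, 3)
```

View pics/fin.png

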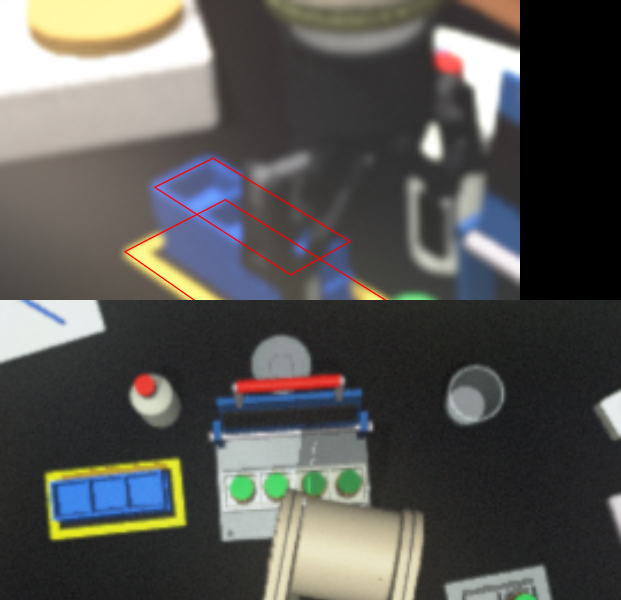

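```bash
python3 -c "
from workcell import bot
print(bot.finish_job())"
```

```text
the job is handed in; nothing more can be done
None
```

The whole task was carried out and the job handed in at about 40 s of the 210 s allowed. `finish_job()` gave no verdict, so what follows rests on my own last checks.

- **Jars:** There were four in the blue trays and one already in the white tray. I moved three to the white tray and stood the leftover in the grey tray. The final top image puts all four white caps within about 3 mm of the wells. The grey jar is about 4 mm from its well.
- **Press:** I gripped the red bar and pulled it down until the upward force jumped from 8 to 31 N, which I took as the stop. I then eased it up on the arc at about 0.65 rad/s, and the bar came back to its starting pixel position. I never read the lever angle directly, only the bar's position in the images.
- **Trays:** One blue tray was knocked about 5 cm during the run; I measured it again before picking it up. The stack fits within about 3 mm of the mat centre. The tray and mat outlines overlap well in the side view.
- **Angle disagreement:** The image fit gave about 5.6° for the upper tray against 5.7° for the mat. The same kind of fit for the lower tray on its own gave 5.8°.
- **Bystanders and gripper:** The wash bottle and beaker stand upright in the last image, and the gripper is open and clear of everything.
- **Weaker checks:** Some side-camera fits of the tray on the mat were poor because the gripper hid part of it, so I relied on the top view there.

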